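# Refill the walnut jar through the wide funnel

## Robot

A 6-joint arm with a two-finger parallel gripper is mounted at the origin on the work surface. World frame = base frame: x ahead of the robot, y to its left, z up, the work surface at z = 0. Lengths are in m, angles in rad, forces in N, time in s.
With the tool pointing down it reaches from about 0.325 to 0.775 m from the base axis. Payload 9.3 kg.
Tool frame: the origin (TCP) lies midway between the tips of the shut fingers; the grasp point (between the pads) lies 19 mm behind it (pinch_z is the z of the grasp point in the tool frame, in m); z points along the fingers, y is the direction in which the jaws open and shut (so a half turn about z gives the same grasp; the last joint's range is limited). The gripper opens to 85 mm and grips with 20 to 120 N. Pads are 22 mm wide; open, the fingers measure 114 mm over their backs; the gripper's body (76 mm by 85 mm) begins 54 mm behind the grasp point. The pads swing forward as they close: fully open they stand 13 mm farther back than shut.
Start: joints at [-1.491, 0.259, 0.021, 1.334, 0, 1.418], TCP at [0.127, -0.535, 0.231] pointing down, gripper open.
Joint ranges: [-3.04, 3.04], [-0.91, 1.82], [-1.04, 1.36], [-1.92, 1.95], [-1.52, 1.45], [-3.14, 3.14]. Speed limits (rad/s): [2.22, 2.22, 2.79, 3.14, 3.14, 3.14].

## Interface

Orientations are given as a unit quaternion [w, x, y, z].
In Python, from rig import get_state, read_camera, close_job, pinch_z gives the robot as it stands.
- The arm moves only by the tool apply_moves, never from a script. Its argument "increments" is a list of rows, each an object with "translation": the shift along the tool's x, y, z in mm, a list of three; "delta_rot": the turn, a rotation vector about the tool's x, y, z in rad, a list of three. A call has 1 to 5 rows; each row is the pose to reach, as a shift and turn from the pose commanded when the call began, along the tool's axes at that moment; what a row does not reach only later rows make up. A row lasts 1/10 s, in which the tool goes at most 50 mm and 8.59 degrees, less where a joint would pass 70% of its speed; a pose out of reach is approached as far as the arm can. A call with a gripper value outside its range is refused whole. "gripper" is the finger opening in mm, from 0 to 85.4, set as the call begins (left out, the last holds). The fingers move at their own pace and stop on an object; "force" is the grip in N (left out, the last holds). Time passes only in rows, so rows that repeat a pose let the fingers close. It gives the time, the measured TCP pose, the force and the opening at its end, in the units of the state.
- get_state(): the state, without advancing time (a new reading comes with each control period).
- read_camera(name): name is "scene" or "side" or "wrist"; returns a dict with "img" (480x640x3 uint8, red, green, blue), "z_map" (480x640 float32, m along the optical axis (not along the pixel's ray), 0 where there is no reading), "fx", "fy", "cx", "cy" (pixels), "camera_from_world" (4x4, takes a point from world to camera coordinates). Camera axes: x right, y down, z forward; pixel columns grow to the right and rows downward; lengths in m; the calibration is good to about 2 mm. A picture is of the moment at which its call begins.
- close_job(): hands the job in, once; it reports no verdict.
The state is a dict: "time_s": time; "joint_pos": joint angles; "dq": joint speeds; "effort": joint torques, N m; "ee_pos": TCP position; "orientation": TCP orientation; "wrist_force": force on the tool from outside, world axes, zero at the start; "wrist_torque": the same for the moment, N m; "opening": finger opening in m.
Only numpy, scipy, OpenCV 4.12 (cv2) and the standard library are available. Lean on these libraries where they do the work, as an engineer would, in place of code of your own. Each camera call takes 0.05 s, during which the arm holds its last target. There are 200 camera calls.

## Task

The walnuts in the soup bowl belong in the glass jar. Take the orange funnel out of the blue mug and set it squarely in the mouth of the jar, then pour all four walnuts from the bowl through the funnel into the jar (pour them, do not pick them with the fingers), and set the empty bowl back upright on the counter. Leave the funnel in the jar, keep jar and mug upright, and do not disturb the wooden spoon or the tin.

Things in the scene. Friction and masses are not known exactly. Their poses are not given: they have to be found in the camera images.
- jar: Loose clear glass jar standing open on the counter, a plain cylinder: outside diameter 84, inside 74, height 105, floor 6 thick, 0.5 kg. Origin: centre of its underside, z up. Sizes in mm.
- funnel: Loose orange plastic funnel, 80 g, at first mouth-up in the mug. Origin: centre of the spout's lower end; z up. Spout z=0 to 30, diameter 61 outside, 55 inside; the cone then widens straight to 150 at the rim, z=80 (wall 3). A handle tab sticks out along its -x. Seated in the jar, its cone rests on the jar's rim, origin about 72 above the jar's underside. Sizes in mm.
- funnel_grip (a point): Grasp point in the middle of the funnel's flat level handle tab, at (-104, 0, 74) in the funnel's frame, axes as the funnel's. The tab is 22 wide (y) and 10 thick, from x=-72 to -126 of the funnel; close along y. Sizes in mm.
- bowl: Loose white soup bowl with one round stub handle along its -x, 250 g, holding the walnuts. Origin: centre of its underside, z up. Foot diameter 68, widening straight to 150 at the rim, z=55 (wall 5, inner floor z=6). Rolled 75 to 90 degrees about its x axis, it lets all walnuts roll out over the side rim. Sizes in mm.
- bowl_grip (a point): Grasp point on the axis of the bowl's handle, at (-114, 0, 50) in the bowl's frame, axes as the bowl's. The handle is a level rod, diameter 18, from x=-68 to -150; close along y, about 50 N. Being round, it can be taken with the tool leaned about the rod's axis. Sizes in mm.
- mug: Loose blue enamel mug, height 85, diameter 88, handle at its own +y; the funnel stands in it at first. Origin: centre of the underside, z up. Sizes in mm.
- walnut1: Loose whole walnut, brown, round: 26 diameter, about 14 g; at first in the bowl. Origin: its centre. Sizes in mm.
- walnut2: Loose whole walnut, brown, round: 26 diameter, about 14 g; at first in the bowl. Origin: its centre. Sizes in mm.
- walnut3: Loose whole walnut, brown, round: 26 diameter, about 14 g; at first in the bowl. Origin: its centre. Sizes in mm.
- walnut4: Loose whole walnut, brown, round: 26 diameter, about 14 g; at first in the bowl. Origin: its centre. Sizes in mm.
- spoon: Bystander: loose wooden spoon, 220 long, 48 wide and 9 thick, lying flat on the counter, its bowl end 100 from the origin along its +x. Leave alone. Sizes in mm.
- tin: Bystander: loose green tin, diameter 72, height 110, standing beyond the jar; origin: centre of its underside. Leave alone. Sizes in mm.
Mind the look-alikes: they are no part of the job. There is more than one size of the bowl; the one meant has the size given above. Of the things shaped like the funnel, the orange one is meant.

How it is judged:
By the outcome, as a careful person would: the job done as asked, in the order asked, and still so for the second after the job is handed in, with the robot touching nothing.
It also fails if it takes over 70 s, if anything falls off the work surface, if the arm or the gripper's body presses on something with over 40 N, if the wrist force passes 120 N, or if a joint passes its speed limit or range.

## Working session

There is one attempt and no reset: what is moved stays moved. The work goes in short steps, Python scripts to look and compute and a tool call to move; the robot and the scene stay as the last step left them, time stands still between calls to the robot, and variables do not carry over. Pictures are saved under pics/ and viewed, about 8 in all and at most 12, crops included, and the job is handed in when it is done.

Besides the shell and the picture viewer there is one more tool, called after "Emit:" as name(argument=value, ...) on one line, values as JSON. apply_moves: Moves the arm, as the interface text tells. Its arguments: {"type":"object","properties":{"increments":{"type":"array","items":{"type":"object","properties":{"translation":{"type":"array","items":{"type":"number"}},"delta_rot":{"type":"array","items":{"type":"number"}}}}},"gripper":{"type":"number"},"force":{"type":"number"}},"required":["increments"]}

```bash
mkdir -p pics; ls
cat > h.py <<'E'
import numpy as np, cv2
from rig import get_state, read_camera, close_job, pinch_z
from scipy.spatial.transform import Rotation as R
def cam(n):
    c=read_camera(n); c['T']=np.linalg.inv(c['camera_from_world']); return c
def save(c,f,box=None,s=1):
    im=c['img'][...,::-1]
    if box: im=im[box[1]:box[3],box[0]:box[2]]
    cv2.imwrite('pics/'+f,cv2.resize(im,None,fx=s,fy=s))
def ray(c,u,v):
    d=np.array([(u-c['cx'])/c['fx'],(v-c['cy'])/c['fy'],1.]); return c['T'][:3,3],c['T'][:3,:3]@d
def plane(c,u,v,z):
    o,d=ray(c,u,v); return o+d*(z-o[2])/d[2]
def cloud(c):
    v,u=np.mgrid[:480,:640]; z=c['z_map']
    P=np.stack([(u-c['cx'])/c['fx']*z,(v-c['cy'])/c['fy']*z,z],-1)
    W=P@c['T'][:3,:3].T+c['T'][:3,3]; W[z==0]=np.nan; return W
def pose():
    s=get_state(); q=s['orientation']; return np.array(s['ee_pos']),R.from_quat([q[1],q[2],q[3],q[0]])
def togo(p,Rt):
    "shift (mm) and rotvec in tool axes to get TCP to p, Rt"
    p0,R0=pose(); d=R0.inv().apply(np.array(p)-p0)*1000; r=(R0.inv()*Rt).as_rotvec()
    print('go',d.round(1),r.round(4),'n rows >=',max(np.linalg.norm(d)/50,np.degrees(np.linalg.norm(r))/8.59).round(1))
E
python3 - <<'E'
from h import *
a=cam('scene');b=cam('side')
im=np.hstack([a['img'],b['img']])
save(a,'1.png');save(b,'2.png')
for c in(a,b):print(c['T'].round(3),c['fx'])
print(get_state(),pinch_z)
E
```

```text
pics
[[ 0.821  0.404 -0.403  0.958]
 [ 0.57  -0.589  0.573 -0.608]
 [-0.006 -0.7   -0.714  0.953]
 [ 0.     0.     0.     1.   ]] 506.94413067534873
[[ 0.802 -0.38   0.461 -0.241]
 [-0.597 -0.479  0.643 -0.982]
 [-0.023 -0.791 -0.612  1.098]
 [ 0.     0.     0.     1.   ]] 584.9153425295616
{'time_s': 0.1, 'joint_pos': array([-1.49060317e+00,  2.59123842e-01,  2.08600869e-02,  1.33372468e+00,
        5.15071183e-06,  1.41819712e+00]), 'dq': array([-0.00145713,  0.00011236,  0.00091179, -0.00123459, -0.00103258,
       -0.00067114]), 'effort': array([ 6.20930252e-03, -5.56692517e+01,  3.45068800e+01,  1.16358339e-02,
       -7.81360154e-05,  1.86569190e-05]), 'ee_pos': array([ 0.12685945, -0.53491099,  0.23074201]), 'orientation': array([-5.95572513e-04,  9.93233433e-01,  1.16133514e-01,  2.41479946e-05]), 'wrist_force': array([ 0.52448873, -0.52388324, -0.28183532]), 'wrist_torque': array([ 0.02111196,  0.02569902, -0.02828346]), 'opening': 0.085049293117012} -0.0187
```

View pics/1.png

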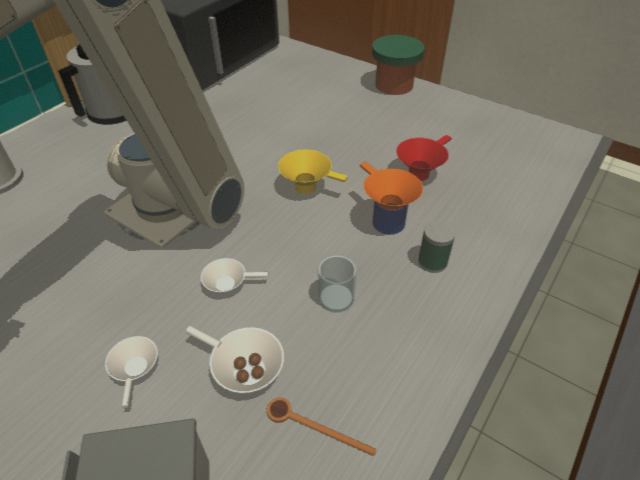

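View pics/2.png

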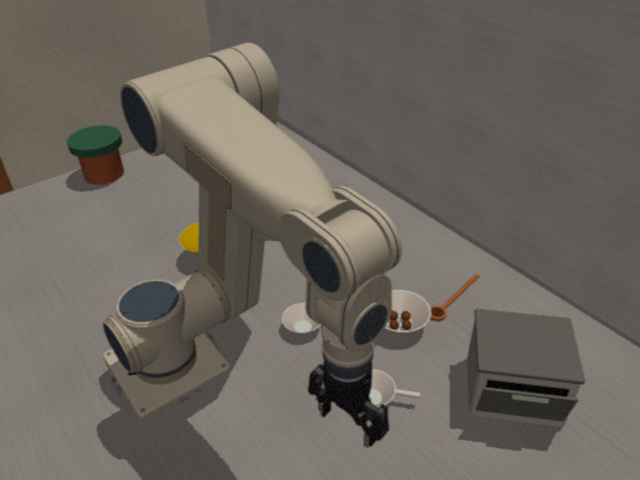

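Scene picture:
- **Funnels:** orange funnel in the blue mug at (393,190). Look-alikes are yellow at (305,170) and red at (422,155).
- **Bowls:** the large bowl with walnuts is at (246,362). The smaller, empty look-alikes are at (222,277) and (132,360).
- **Other items:** jar at (337,283), tin at (436,247), spoon from (280,408) to (373,452).

The side view is partly blocked by the arm. I choose the orange funnel and the walnut bowl.

Run:
```python
from h import *
from scipy.optimize import least_squares
c=cam('scene');W=cloud(c);hsv=cv2.cvtColor(c['img'],cv2.COLOR_RGB2HSV)
save(c,'3.png',(180,140,480,460),1.8)
def circ(P,r=None):
    f=lambda p:np.hypot(P[:,0]-p[0],P[:,1]-p[1])-(r or p[2])
    s=least_squares(f,[*P[:,:2].mean(0),.07],loss='soft_l1',f_scale=.003);return s.x.round(4),np.abs(s.fun).mean().round(4)
def reg(b,m):
    k=np.zeros((480,640),bool);k[b[1]:b[3],b[0]:b[2]]=1
    m=(k&m).astype(np.uint8); n,l,st,_=cv2.connectedComponentsWithStats(m); i=1+st[1:,4].argmax();print('bbox',st[i]);return l==i
H,S,V=[hsv[...,i] for i in range(3)]
# orange funnel
m=reg((340,150,450,225),(H>5)&(H<17)&(S>150)); P=W[m];P=P[~np.isnan(P[:,0])]
zt=np.percentile(P[:,2],98);print('funnel z top',zt.round(4),len(P))
r=P[(P[:,2]>zt-.008)];print('rim',circ(r))
x=circ(r)[0]; d=np.hypot(P[:,0]-x[0],P[:,1]-x[1]);t=P[d>.085];print('tab',len(t),t.mean(0).round(4),t.min(0).round(3),t.max(0).round(3))
# bowl
m=reg((180,310,300,400),(S<45)&(V>170));P=W[m];P=P[~np.isnan(P[:,0])]
zt=np.percentile(P[:,2],98);print('bowl z top',zt.round(4))
r=P[(P[:,2]>.046)&(P[:,2]<.066)];
x=circ(r)[0];d=np.hypot(P[:,0]-x[0],P[:,1]-x[1]);r2=P[(P[:,2]>.05)&(d<.085)];print('rim',circ(r2));x=circ(r2)[0]
d=np.hypot(P[:,0]-x[0],P[:,1]-x[1]);t=P[d>.085];print('hdl',len(t),t.mean(0).round(4),'zmax',t[:,2].max().round(3),'dmax',d.max().round(3))
# tin, mug, jar
m=reg((415,220,460,275),(V<110));P=W[m];P=P[~np.isnan(P[:,0])];print('tin',np.percentile(P[:,2],[2,98]),circ(P[(P[:,2]>.02)&(P[:,2]<.09)],.036))
m=reg((365,200,415,240),(H>100)&(H<135)&(S>80));P=W[m];P=P[~np.isnan(P[:,0])];print('mug',np.percentile(P[:,2],[2,98]),circ(P[(P[:,2]>.01)&(P[:,2]<.08)],.044))
print('jar z at px',W[265:310:5,337].round(3).tolist())
for v in (259,288):print(plane(c,337,v,.105).round(4))
print('jar base',plane(c,337,297,.0).round(4))
```

```text
bbox [ 361  162   62   48 1819]
funnel z top 0.1303 1813
rim (array([0.5431, 0.2986, 0.0708]), np.float64(0.0076))
tab 76 [0.4526 0.3473 0.1174] [0.43  0.32  0.006] [0.536 0.505 0.13 ]
bbox [ 186  326   98   67 2594]
bowl z top 0.0611
rim (array([ 0.5287, -0.2554,  0.0706]), np.float64(0.0025))
hdl 208 [ 0.4136 -0.265   0.0548] zmax 0.066 dmax 0.188
bbox [ 415  232   39   41 1032]
tin [0.0002051  0.10870917] (array([0.7057, 0.2381, 0.07  ]), np.float64(0.001))
bbox [391 225  12   9  49]
mug [0.00276294 0.0283403 ] (array([0.5459, 0.2978, 0.07  ]), np.float64(0.0011))
jar z at px [[0.55, 0.04, 0.076], [0.549, 0.041, 0.057], [0.551, 0.039, 0.042], [0.549, 0.043, 0.019], [0.594, -0.028, 0.104], [0.593, -0.026, 0.084], [0.592, -0.024, 0.064], [0.593, -0.026, 0.048], [0.595, -0.028, 0.033]]
[0.5532 0.0333 0.105 ]
[ 0.5987 -0.0356  0.105 ]
jar base [0.5691 0.0128 0.    ]
```

View pics/3.png

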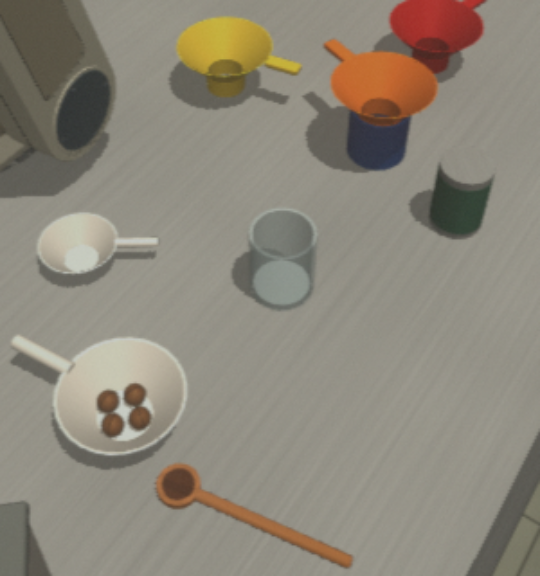

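The crop confirms the big bowl with four walnuts, the orange funnel in the blue mug, and the jar. From the depth readings along its front and back walls, the jar's centre is near (0.570, 0.010).

```bash
cat >> h.py <<'E'
def down(deg):  # tool down, tool x at azimuth deg
    a=np.radians(deg); return R.from_matrix(np.array([[np.cos(a),np.sin(a),0],[np.sin(a),-np.cos(a),0],[0,0,-1]]).T.T)
def plan(wps,start=None,vmax=49,amax=8.4,rd=0):
    "print calls (rows in tool axes of the call's start) through waypoints [(p,R)]"
    p,Q=start or pose(); poses=[]
    for pt,Rt in wps:
        pt=np.array(pt); rv=(Q.inv()*Rt).as_rotvec()
        n=int(np.ceil(max(np.linalg.norm(pt-p)*1000/vmax,np.degrees(np.linalg.norm(rv))/amax,1)))
        for i in range(1,n+1): poses.append((p+(pt-p)*i/n,Q*R.from_rotvec(rv*i/n)))
        p,Q=pt,Rt
    p0,Q0=start or pose()
    for k in range(0,len(poses),5):
        print('call',k//5)
        for q,r in poses[k:k+5]:
            print('  ',(Q0.inv().apply(q-p0)*1000).round(rd).tolist(),(Q0.inv()*r).as_rotvec().round(3).tolist())
        p0,Q0=poses[min(k+4,len(poses)-1)]
E
python3 - <<'E'
from h import *
c=cam('scene');W=cloud(c);hsv=cv2.cvtColor(c['img'],cv2.COLOR_RGB2HSV)
H,S,V=[hsv[...,i] for i in range(3)]
m=((H>5)&(H<17)&(S>150)); m[:150]=0;m[225:]=0;m[:,:340]=0;m[:,450:]=0
v,u=np.nonzero(m)
C=np.array([.546,.298])
P=np.array([plane(c,a,b,.122) for a,b in zip(u,v)]); d=np.hypot(*(P[:,:2]-C).T)
# tab: points beyond the rim on its side
t=P[(d>.09)&(P[:,0]<.49)&(P[:,1]>.3)];print('tab',len(t),t.mean(0).round(4))
q=np.linalg.svd(t[:,:2]-t[:,:2].mean(0))[2][0];print('dir',np.degrees(np.arctan2(*(t[:,:2].mean(0)-C)[::-1])),np.degrees(np.arctan2(q[1],q[0])),'dmax',d[(P[:,0]<.49)].max())
rm=P[(d<.09)];hull=cv2.convexHull(np.float32(rm[:,:2]));(x,y),(a,b),_=cv2.fitEllipse(hull);print('rim ell',x,y,a,b)
rz=[W[b,a,2] for a,b,pp in zip(u,v,P) if np.hypot(*(pp[:2]-t[:,:2].mean(0)))<.012];print('tab z',np.nanmedian(rz))
# bowl
m=(S<45)&(V>170);
C=np.array([.5287,-.2554]);w=W[310:400,180:300][m[310:400,180:300]];d=np.hypot(*(w[:,:2]-C).T);k=(d>.085)&(w[:,2]>.045)&(d<.16);t=w[k];print('hdl',t.mean(0).round(4),np.degrees(np.arctan2(*(t[:,:2].mean(0)-C)[::-1])))
q=np.linalg.svd(t[:,:2]-t[:,:2].mean(0))[2][0];print('hdl axis',np.degrees(np.arctan2(q[1],q[0])))
p0,Q0=pose();print(Q0.as_matrix().round(2),down(13.3).as_matrix().round(2))
plan([((.40,-.25,.30),down(60)),((.46,.05,.30),down(100)),((.44,.30,.26),down(150))])
E
```

```text
tab 73 [0.4458 0.3384 0.122 ]
dir 158.01867017939023 -25.546013266459635 dmax 0.12822937781727112
rim ell 0.5418398380279541 0.3057483732700348 0.14710013568401337 0.1571943759918213
tab z 0.12630154727709686
hdl [ 0.4124 -0.2684  0.0595] -173.62795371904775
hdl axis 5.423557093586961
[[ 0.97  0.23 -0.  ]
 [ 0.23 -0.97  0.  ]
 [ 0.   -0.   -1.  ]] [[ 0.97  0.23  0.  ]
 [ 0.23 -0.97  0.  ]
 [ 0.    0.   -1.  ]]
call 0
   [37.0, -24.0, -8.0] [-0.0, -0.0, -0.09]
   [74.0, -48.0, -15.0] [-0.0, -0.0, -0.181]
   [111.0, -71.0, -23.0] [-0.0, -0.0, -0.271]
   [147.0, -95.0, -31.0] [-0.0, -0.0, -0.362]
   [184.0, -119.0, -38.0] [-0.0, -0.0, -0.452]
call 1
   [44.0, -5.0, -8.0] [-0.0, -0.0, -0.09]
   [87.0, -11.0, -15.0] [-0.0, -0.0, -0.181]
   [131.0, -16.0, -23.0] [-0.0, -0.0, -0.271]
   [174.0, -21.0, -31.0] [-0.0, -0.0, -0.362]
   [208.0, -49.0, -31.0] [-0.0, -0.0, -0.462]
call 2
   [43.0, -10.0, 0.0] [0.0, 0.0, -0.1]
   [85.0, -20.0, 0.0] [0.0, 0.0, -0.199]
   [128.0, -29.0, 0.0] [0.0, 0.0, -0.299]
   [170.0, -39.0, 0.0] [0.0, 0.0, -0.399]
   [213.0, -49.0, 0.0] [0.0, 0.0, -0.499]
call 3
   [42.0, 12.0, 0.0] [0.0, 0.0, -0.1]
   [84.0, 12.0, 7.0] [0.0, 0.0, -0.245]
   [126.0, 11.0, 13.0] [0.0, 0.0, -0.391]
   [167.0, 11.0, 20.0] [0.0, 0.0, -0.536]
   [209.0, 11.0, 27.0] [0.0, 0.0, -0.682]
call 4
   [33.0, 26.0, 7.0] [0.0, 0.0, -0.145]
   [65.0, 52.0, 13.0] [0.0, 0.0, -0.291]
```

Emit:
apply_moves(increments=[{"translation": [37, -24, -8], "delta_rot": [0, 0, -0.09]}, {"translation": [74, -48, -15], "delta_rot": [0, 0, -0.18]}, {"translation": [111, -71, -23], "delta_rot": [0, 0, -0.27]}, {"translation": [147, -95, -31], "delta_rot": [0, 0, -0.36]}, {"translation": [184, -119, -38], "delta_rot": [0, 0, -0.45]}], gripper=55)

```text
time_s: 0.7
ee_pos: [0.2793, -0.3755, 0.2696]
orientation: [0.0, 0.942, 0.336, 0.0]
wrist_force: [1.3, -0.7, -0.2]
opening: 0.0553
```

Emit:
apply_moves(increments=[{"translation": [44, -5, -8], "delta_rot": [0, 0, -0.09]}, {"translation": [87, -11, -15], "delta_rot": [0, 0, -0.18]}, {"translation": [131, -16, -23], "delta_rot": [0, 0, -0.27]}, {"translation": [174, -21, -31], "delta_rot": [0, 0, -0.36]}, {"translation": [208, -49, -31], "delta_rot": [0, 0, -0.46]}])

```text
time_s: 1.2
ee_pos: [0.4112, -0.2071, 0.3005]
orientation: [0.0, 0.84, 0.543, 0.0]
wrist_force: [0.7, 0.3, -1.0]
opening: 0.0552
```

Emit:
apply_moves(increments=[{"translation": [43, -10, 0], "delta_rot": [0, 0, -0.1]}, {"translation": [85, -20, 0], "delta_rot": [0, 0, -0.2]}, {"translation": [128, -29, 0], "delta_rot": [0, 0, -0.3]}, {"translation": [170, -39, 0], "delta_rot": [0, 0, -0.4]}, {"translation": [213, -49, 0], "delta_rot": [0, 0, -0.5]}])

```text
time_s: 1.7
ee_pos: [0.4527, 0.0082, 0.3003]
orientation: [0.0, 0.68, 0.733, 0.0]
wrist_force: [0.7, -0.7, 1.4]
opening: 0.055
```

Emit:
apply_moves(increments=[{"translation": [42, 12, 0], "delta_rot": [0, 0, -0.1]}, {"translation": [84, 12, 7], "delta_rot": [0, 0, -0.245]}, {"translation": [126, 11, 13], "delta_rot": [0, 0, -0.39]}, {"translation": [167, 11, 20], "delta_rot": [0, 0, -0.536]}, {"translation": [209, 11, 27], "delta_rot": [0, 0, -0.682]}])

```text
time_s: 2.2
ee_pos: [0.4482, 0.2174, 0.273]
orientation: [0.0, 0.394, 0.919, 0.0]
wrist_force: [1.1, -0.1, -0.5]
opening: 0.0549
```

Emit:
apply_moves(increments=[{"translation": [33, 26, 7], "delta_rot": [0, 0, -0.145]}, {"translation": [65, 52, 13], "delta_rot": [0, 0, -0.29]}, {"translation": [65, 52, 13], "delta_rot": [0, 0, -0.29]}])

```text
time_s: 2.5
ee_pos: [0.441, 0.3024, 0.2588]
orientation: [-0.001, 0.256, 0.967, -0.0]
wrist_force: [-0.0, 0.0, 0.4]
opening: 0.0552
```

Now I refine the tab and funnel from the wrist camera, and the jar from the scene camera.

Run:
```python
from h import *
from scipy.optimize import least_squares
c=cam('wrist');W=cloud(c);hsv=cv2.cvtColor(c['img'],cv2.COLOR_RGB2HSV);save(c,'4.png')
H,S,V=[hsv[...,i] for i in range(3)];print(c['T'].round(3))
m=((H>5)&(H<17)&(S>150)&~np.isnan(W[...,0]));P=W[m];print('n',len(P),np.percentile(P[:,2],[50,90,98]).round(4))
d=np.hypot(P[:,0]-.546,P[:,1]-.298)
t=P[(d>.085)&(P[:,2]>.1)];print('tab',len(t),t.mean(0).round(4),np.median(t[:,2]))
q=np.linalg.svd(t[:,:2]-t[:,:2].mean(0))[2][0];print('dir',np.degrees(np.arctan2(q[1],q[0])), 'dmax',d.max())
s=cam('scene');w=cloud(s)[255:312,312:362].reshape(-1,3);w=w[(w[:,2]>.02)&(w[:,2]<.1)]
f=lambda p:np.minimum(abs(np.hypot(w[:,0]-p[0],w[:,1]-p[1])-.042),abs(np.hypot(w[:,0]-p[0],w[:,1]-p[1])-.037))
r=least_squares(f,[.57,.01],loss='soft_l1',f_scale=.003);print('jar',r.x.round(4),np.median(abs(r.fun)))
```

```text
[[ 0.494  0.822  0.284  0.367]
 [ 0.869 -0.466 -0.163  0.343]
 [-0.001  0.327 -0.945  0.402]
 [ 0.     0.     0.     1.   ]]
n 14070 [0.1117 0.1266 0.1301]
tab 549 [0.4474 0.3355 0.1843] 0.12458329652288952
dir -27.26903546087393 dmax 0.5885672830389395
jar [0.5701 0.0081] 0.0007175830591204385
```

View pics/4.png

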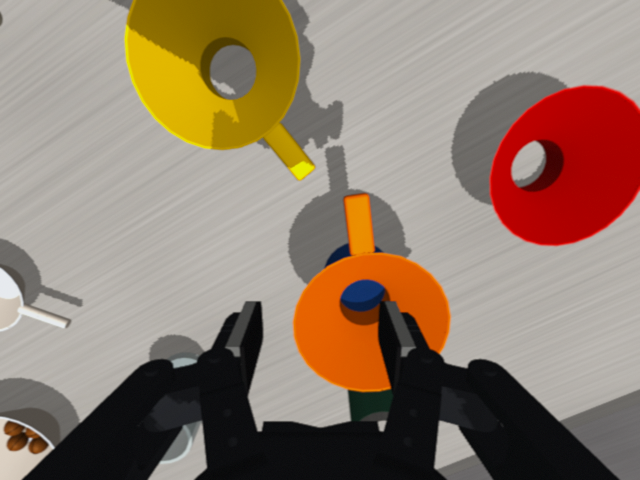

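The wrist view shows the orange funnel from (295,320) to (449,320) with its tab from (358,195) up to (361,253). The yellow and red funnels stand clear.

Run:
```python
from h import *
c=cam('wrist');W=cloud(c);hsv=cv2.cvtColor(c['img'],cv2.COLOR_RGB2HSV);H,S,V=[hsv[...,i] for i in range(3)]
m=((H>5)&(H<17)&(S>150));m[:,:280]=0;m[:,460:]=0;m[:190]=0;m[400:]=0
print('tab z',np.nanmedian(W[200:245,350:366,2]))
a,b=plane(c,358.,195,.124),plane(c,361,245,.124)
mid=[(np.nonzero(m[v])[0].mean(),v) for v in range(200,246,5)];L=np.array([plane(c,u,v,.124) for u,v in mid]);print(L[[0,-1]].round(4))
d=L[0]-L[-1];az=np.degrees(np.arctan2(d[1],d[0]));d/=np.linalg.norm(d)
end=plane(c,358,195,.124);g=end-d*.022;cen=end-d*.126;print('az',az,'grip',g.round(4),'centre',cen.round(4))
ru=m.copy();ru[:256]=0;v,u=np.nonzero(ru);h=np.array([plane(c,x,y,.124)[:2] for x,y in zip(u,v)]);print('rim ell',cv2.fitEllipse(cv2.convexHull(np.float32(h))))
Q=down(az);plan([((g[0],g[1],.2),Q),((g[0],g[1],.100),Q)])
```

```text
tab z 0.1246204623022924
[[0.4336 0.3409 0.124 ]
 [0.4708 0.3249 0.124 ]]
az 156.72129323027178 grip [0.4495 0.3331 0.124 ] centre [0.545 0.292 0.124]
rim ell ((0.5479165315628052, 0.29681387543678284), (0.14986039698123932, 0.15374425053596497), 72.30412292480469)
call 0
   [5.0, 17.0, 30.0] [-0.0, -0.0, -0.06]
   [11.0, 34.0, 60.0] [-0.001, -0.0, -0.121]
   [11.0, 34.0, 93.0] [-0.001, -0.0, -0.121]
   [11.0, 34.0, 127.0] [-0.001, -0.0, -0.121]
   [11.0, 34.0, 160.0] [-0.001, -0.0, -0.121]
```

Emit:
apply_moves(increments=[{"translation": [5, 17, 30], "delta_rot": [0, 0, -0.065]}, {"translation": [11, 34, 60], "delta_rot": [0, 0, -0.13]}, {"translation": [11, 34, 93], "delta_rot": [0, 0, -0.13]}, {"translation": [11, 34, 127], "delta_rot": [0, 0, -0.13]}, {"translation": [11, 34, 159], "delta_rot": [0, 0, -0.13]}])

```text
time_s: 3.15
ee_pos: [0.4501, 0.3322, 0.1004]
orientation: [0.0, 0.199, 0.98, 0.0]
wrist_force: [0.0, 0.4, -0.2]
opening: 0.0551
```

Emit:
apply_moves(increments=[{"translation": [0, 0, 0], "delta_rot": [0, 0, 0]}, {"translation": [0, 0, 0], "delta_rot": [0, 0, 0]}, {"translation": [0, 0, 0], "delta_rot": [0, 0, 0]}, {"translation": [0, 0, 0], "delta_rot": [0, 0, 0]}, {"translation": [0, 0, 0], "delta_rot": [0, 0, 0]}], gripper=10, force=60)

```text
time_s: 3.65
ee_pos: [0.4505, 0.3338, 0.1027]
orientation: [0.001, 0.197, 0.98, 0.001]
wrist_force: [1.3, -0.5, -0.2]
opening: 0.0208
```

Emit:
apply_moves(increments=[{"translation": [0, 0, -15], "delta_rot": [0, 0, 0]}, {"translation": [0, 0, -35], "delta_rot": [0, 0, 0]}, {"translation": [0, 0, -65], "delta_rot": [0, 0, 0]}, {"translation": [0, 0, -95], "delta_rot": [0, 0, 0]}, {"translation": [0, 0, -120], "delta_rot": [0, 0, 0]}])

```text
time_s: 4.15
ee_pos: [0.4495, 0.3336, 0.2234]
orientation: [0.0, 0.197, 0.98, 0.0]
wrist_force: [0.3, -0.1, -1.0]
opening: 0.0211
```

```bash
python3 - <<'E'
from h import *
for n in('wrist','scene'):
    c=cam(n);W=cloud(c);hsv=cv2.cvtColor(c['img'],cv2.COLOR_RGB2HSV);H,S,V=[hsv[...,i] for i in range(3)]
    save(c,n+'5.png')
    m=((H>5)&(H<17)&(S>150)&(W[...,2]>.14)&(W[...,2]<.3));v,u=np.nonzero(m)
    h=np.array([plane(c,x,y,.248)[:2] for x,y in zip(u,v)]);p0,Q=pose()
    k=np.hypot(*(h-p0[:2]).T)>.033;x=(h-p0[:2])@Q.as_matrix()[:2,0];k&=x<-.033
    (cx,cy),ax,_=cv2.fitEllipse(cv2.convexHull(np.float32(h[k])));print(n,cx,cy,ax)
    print('tool frame',Q.inv().apply([cx-p0[0],cy-p0[1],0]).round(4),'exp',(-.104,0))
    P=W[m];P=P[P[:,2]>.235];b=P[np.hypot(P[:,0]-cx,P[:,1]-cy)>.06]
    A=np.c_[b[:,:2]-[cx,cy],np.ones(len(b))];print('plane',np.linalg.lstsq(A,b[:,2],rcond=None)[0].round(4),len(b))
E
python3 -c "
import cv2,numpy as np
cv2.imwrite('pics/5.png',cv2.resize(np.hstack([cv2.imread('pics/wrist5.png'),cv2.imread('pics/scene5.png')]),(800,300)))"
```

```text
wrist 0.5207865834236145 0.30402836203575134 (0.08682351559400558, 0.13548019528388977)
tool frame [-0.0764 -0.0007  0.0003] exp (-0.104, 0)
plane [-0.0324 -0.051   0.2466] 4911
scene 0.5521224141120911 0.28434428572654724 (0.14643977582454681, 0.19923967123031616)
tool frame [-0.1129 -0.0068  0.0004] exp (-0.104, 0)
plane [ 0.0161 -0.0347  0.2484] 885
```

View pics/5.png

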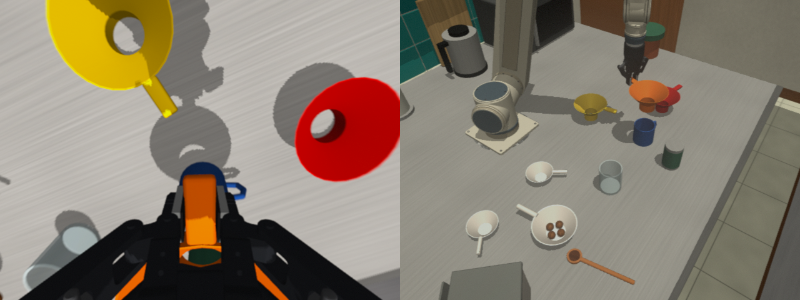

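The funnel is lifted and close to level, held by its tab at (200,215) in the left half, and the mug is still upright at (645,130). Next I carry it above the jar.

Run:
```python
from h import *
p,Q=pose();plan([((.474,.049,.225),Q)])
```

```text
call 0
   [-22.0, -42.0, -0.0] [0.0, 0.0, 0.0]
   [-44.0, -85.0, -0.0] [0.0, 0.0, 0.0]
   [-66.0, -127.0, -0.0] [0.0, 0.0, 0.0]
   [-88.0, -169.0, -0.0] [0.0, 0.0, 0.0]
   [-110.0, -212.0, -0.0] [0.0, 0.0, 0.0]
call 1
   [-22.0, -42.0, -0.0] [0.0, 0.0, 0.0]
```

Emit:
apply_moves(increments=[{"translation": [-15, -30, 0], "delta_rot": [0, 0, 0]}, {"translation": [-37, -72, 0], "delta_rot": [0, 0, 0]}, {"translation": [-59, -114, 0], "delta_rot": [0, 0, 0]}, {"translation": [-81, -156, 0], "delta_rot": [0, 0, 0]}, {"translation": [-103, -198, 0], "delta_rot": [0, 0, 0]}])

```text
time_s: 4.75
ee_pos: [0.4675, 0.1095, 0.2209]
orientation: [-0.0, 0.197, 0.98, -0.0]
wrist_force: [1.1, 0.9, -0.4]
opening: 0.0209
```

Emit:
apply_moves(increments=[{"translation": [-17, -32, 0], "delta_rot": [0, 0, 0]}, {"translation": [-29, -56, 0], "delta_rot": [0, 0, 0]}, {"translation": [-29, -56, 0], "delta_rot": [0, 0, 0]}, {"translation": [-29, -56, 0], "delta_rot": [0, 0, 0]}])

```text
time_s: 5.15
ee_pos: [0.4729, 0.0479, 0.2209]
orientation: [-0.0, 0.198, 0.98, 0.0]
wrist_force: [0.3, 0.1, -0.8]
opening: 0.021
```

Run:
```python
from h import *
from scipy.optimize import least_squares
p0,Q=pose();print(p0.round(4),Q.as_matrix()[:,2].round(3))
E0=p0+Q.apply([-.104,0,0]);zr=p0[2]+.0187+.006
print('expected centre',E0.round(4))
for n in('scene','side'):
    c=cam(n);W=cloud(c);hsv=cv2.cvtColor(c['img'],cv2.COLOR_RGB2HSV);H,S,V=[hsv[...,i] for i in range(3)]
    m=((H>5)&(H<17)&(S>150)&(W[...,2]>.14)&(W[...,2]<.3)).astype(np.uint8)
    P=W[m>0]
    # known-shape check: 3D points vs cone r(z)
    z=P[:,2];zo=zr-.08;k=(z>zo+.035)&(z<zr-.006)&(np.hypot(*(P[:,:2]-E0[:2]).T)<.08);P=P[k];rout=.0305+(P[:,2]-zo-.03)*.89
    f=lambda q:np.minimum(abs(np.hypot(P[:,0]-q[0],P[:,1]-q[1])-rout),abs(np.hypot(P[:,0]-q[0],P[:,1]-q[1])-rout+.004))
    r=least_squares(f,E0[:2],loss='soft_l1',f_scale=.003);print(n,len(P),r.x.round(4),np.median(r.fun).round(4))
    save(c,n+'6.png',(250,130,450,330) if n=='scene' else (200,180,500,380),2.)
```

```text
[0.4729 0.0479 0.2209] [-0.001  0.    -1.   ]
expected centre [0.5688 0.0076 0.2208]
scene 1849 [0.5686 0.01  ] 0.0012
side 1051 [0.5676 0.0121] 0.0013
```

View pics/scene6.png

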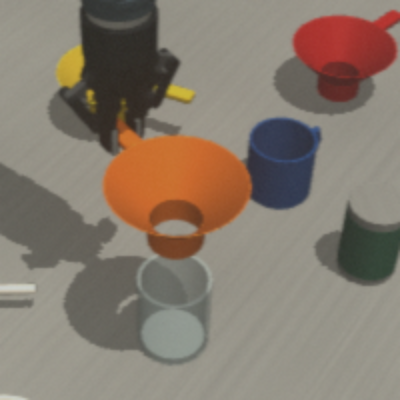

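The funnel hangs just above the jar, its spout (176,240) over the mouth (174,280) in the crop. Its measured centre is about 2 mm off in x and y, so I correct that and lower it.

Emit:
apply_moves(increments=[{"translation": [-2.5, -1, 20], "delta_rot": [0, 0, 0]}, {"translation": [-2.5, -1, 40], "delta_rot": [0, 0, 0]}, {"translation": [-2.5, -1, 60], "delta_rot": [0, 0, 0]}, {"translation": [-2.5, -1, 75], "delta_rot": [0, 0, 0]}, {"translation": [-2.5, -1, 84], "delta_rot": [0, 0, 0]}])

```text
time_s: 5.75
ee_pos: [0.4745, 0.0476, 0.1361]
orientation: [-0.001, 0.196, 0.981, -0.0]
wrist_force: [-1.0, 0.2, 0.3]
opening: 0.0208
```

Emit:
apply_moves(increments=[{"translation": [0, 0, 3], "delta_rot": [0, 0, 0]}, {"translation": [0, 0, 6], "delta_rot": [0, 0, 0]}, {"translation": [0, 0, 6], "delta_rot": [0, 0, 0]}])

```text
time_s: 6.05
ee_pos: [0.4753, 0.0467, 0.1315]
orientation: [0.0, 0.197, 0.98, 0.0]
wrist_force: [-0.2, 0.3, -0.5]
opening: 0.0208
```

Emit:
apply_moves(increments=[{"translation": [0, 0, 2], "delta_rot": [0, 0, 0]}, {"translation": [0, 0, 4], "delta_rot": [0, 0, 0]}, {"translation": [0, 0, 4], "delta_rot": [0, 0, 0]}])

```text
time_s: 6.35
ee_pos: [0.4755, 0.0462, 0.1275]
orientation: [0.0, 0.197, 0.98, -0.0]
wrist_force: [0.3, -1.1, 1.4]
opening: 0.0207
```

Run:
```python
from h import *
print(get_state()['wrist_force'],pose()[0])
c=cam('scene');save(c,'7.png',(250,130,450,330),2.)
```

```text
[ 0.30684753 -1.07656791  1.44153253] [0.47550491 0.04624642 0.12748463]
```

View pics/7.png

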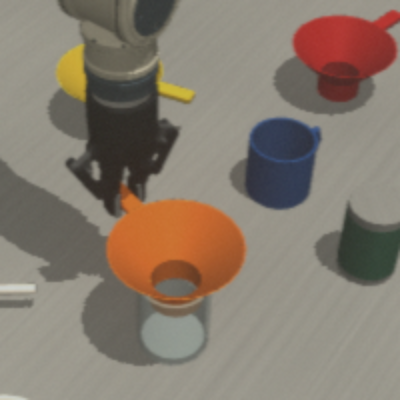

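The spout is inside the jar mouth and the cone sits on the rim, with only light contact. I release it and back off upward.

Emit:
apply_moves(increments=[{"translation": [0, 0, 0], "delta_rot": [0, 0, 0]}, {"translation": [0, 0, 0], "delta_rot": [0, 0, 0]}, {"translation": [0, 0, 0], "delta_rot": [0, 0, 0]}, {"translation": [0, 0, 0], "delta_rot": [0, 0, 0]}], gripper=45)

```text
time_s: 6.8
ee_pos: [0.4751, 0.0465, 0.1273]
orientation: [-0.0, 0.197, 0.98, 0.0]
wrist_force: [-0.2, 0.4, 0.1]
opening: 0.0452
```

Emit:
apply_moves(increments=[{"translation": [0, 0, -15], "delta_rot": [0, 0, 0]}, {"translation": [0, 0, -35], "delta_rot": [0, 0, 0]}, {"translation": [0, 0, -65], "delta_rot": [0, 0, 0]}, {"translation": [0, 0, -100], "delta_rot": [0, 0, 0]}, {"translation": [0, 0, -140], "delta_rot": [0, 0, 0]}])

```text
time_s: 7.3
ee_pos: [0.4746, 0.0465, 0.2681]
orientation: [-0.001, 0.197, 0.98, -0.0]
wrist_force: [1.4, -0.1, -0.7]
opening: 0.0448
```

Run:
```python
from h import *
from scipy.optimize import least_squares
c=cam('scene');W=cloud(c);hsv=cv2.cvtColor(c['img'],cv2.COLOR_RGB2HSV);H,S,V=[hsv[...,i] for i in range(3)]
m=((H>5)&(H<17)&(S>150)&(W[...,2]>.105)&(W[...,2]<.2));P=W[m];E0=np.array([.57,.009]);zo=.072
for it in (0,1):
    k=(P[:,2]>zo+.035)&(P[:,2]<zo+.074)&(np.hypot(*(P[:,:2]-E0).T)<.08);p=P[k];ro=.0305+(p[:,2]-zo-.03)*.89
    f=lambda q:np.minimum(abs(np.hypot(p[:,0]-q[0],p[:,1]-q[1])-ro),abs(np.hypot(p[:,0]-q[0],p[:,1]-q[1])-ro+.004))
    r=least_squares(f,E0,loss='soft_l1',f_scale=.003);E0=r.x
r0=np.hypot(*(P[:,:2]-E0).T);b=P[(r0>.068)&(r0<.08)];A=np.c_[b[:,:2]-E0,np.ones(len(b))]
b2=b[b[:,2]>.14];A=A[b[:,2]>.14];print('funnel',E0.round(4),np.median(r.fun),'rim plane',np.linalg.lstsq(A,b2[:,2],rcond=None)[0].round(4),len(b2))
# waypoints towards the bowl; tool x along handle axis: want az 180+6=186 or 6
plan([((.43,-.12,.28),down(100)),((.415,-.262,.26),down(60))])
```

```text
funnel [0.5712 0.0054] 0.0013715054329993398 rim plane [ 0.0229 -0.0069  0.1519] 509
call 0
   [-3.0, -24.0, -1.0] [0.001, 0.001, 0.143]
   [-6.0, -49.0, -2.0] [0.002, 0.002, 0.286]
   [-9.0, -73.0, -2.0] [0.002, 0.002, 0.428]
   [-12.0, -98.0, -3.0] [0.003, 0.003, 0.571]
   [-15.0, -122.0, -4.0] [0.004, 0.004, 0.714]
call 1
   [-18.0, -16.0, -1.0] [0.001, 0.001, 0.143]
   [-37.0, -33.0, -1.0] [0.002, 0.002, 0.286]
   [-61.0, -48.0, 3.0] [0.002, 0.001, 0.425]
   [-85.0, -64.0, 7.0] [0.002, 0.001, 0.565]
   [-109.0, -79.0, 11.0] [0.002, 0.001, 0.704]
call 2
   [-28.0, 4.0, 4.0] [0.0, 0.0, 0.14]
   [-57.0, 8.0, 8.0] [0.0, 0.0, 0.279]
```

```bash
cat >> h.py <<'E'
def lean(az,phi):  # tool x at az+180 (handle axis az), gripper body leaned by phi deg towards handle's right
    a=np.radians(az); return R.from_rotvec(np.radians(phi)*np.array([np.cos(a),np.sin(a),0]))*down(az+180)
def tcp(g,Q): return np.array(g)+Q.apply([0,0,-pinch_z])
E
python3 - <<'E'
from h import *
c=cam('scene');W=cloud(c)
for b,n in(((85,420,200,480),'toaster'),((105,340,160,405),'small bowl'),((200,260,270,295),'small2')):
    w=W[b[1]:b[3],b[0]:b[2]].reshape(-1,3);w=w[w[:,2]>.025];print(n,np.nanpercentile(w,[3,97],axis=0).round(3).tolist())
Q=lean(6,25);print((-Q.as_matrix()[:,2]).round(2))
p,Q0=pose();g=tcp((.415,-.267,.05),Q);hv=g-Q.apply([0,0,.12]);print(hv)
plan([((.44,-.10,.28),down(172)),(hv,Q)])
E
```

```text
toaster [[0.481, -0.572, 0.157], [0.63, -0.447, 0.168]]
small bowl [[0.277, -0.449, 0.026], [0.39, -0.335, 0.044]]
small2 [[0.28, -0.156, 0.026], [0.407, -0.055, 0.044]]
[ 0.04 -0.42  0.91]
[ 0.41947499 -0.30957671  0.14180898]
call 0
   [-6.0, -37.0, -2.0] [0.0, 0.002, -0.064]
   [-11.0, -75.0, -4.0] [0.001, 0.004, -0.129]
   [-17.0, -112.0, -6.0] [0.001, 0.006, -0.193]
   [-23.0, -149.0, -8.0] [0.001, 0.007, -0.257]
   [-33.0, -183.0, 15.0] [-0.07, 0.026, -0.297]
call 1
   [-0.0, -37.0, 20.0] [-0.072, 0.009, -0.04]
   [-0.0, -73.0, 41.0] [-0.145, 0.018, -0.08]
   [-1.0, -110.0, 61.0] [-0.217, 0.027, -0.12]
   [-1.0, -147.0, 82.0] [-0.289, 0.036, -0.16]
   [-1.0, -183.0, 102.0] [-0.362, 0.044, -0.2]
```

Emit:
apply_moves(increments=[{"translation": [-6, -37, -2], "delta_rot": [0, 0.002, -0.064]}, {"translation": [-11, -75, -4], "delta_rot": [0.001, 0.004, -0.129]}, {"translation": [-17, -112, -6], "delta_rot": [0.001, 0.006, -0.193]}, {"translation": [-23, -149, -8], "delta_rot": [0.001, 0.007, -0.257]}, {"translation": [-33, -183, 15], "delta_rot": [-0.07, 0.026, -0.297]}], gripper=42)

```text
time_s: 7.9
ee_pos: [0.4352, -0.1359, 0.2546]
orientation: [-0.003, 0.047, 0.998, 0.036]
wrist_force: [0.8, 1.3, -0.9]
opening: 0.0423
```

Emit:
apply_moves(increments=[{"translation": [0, -37, 20], "delta_rot": [-0.072, 0.009, -0.04]}, {"translation": [0, -73, 41], "delta_rot": [-0.145, 0.018, -0.08]}, {"translation": [-1, -110, 61], "delta_rot": [-0.217, 0.027, -0.12]}, {"translation": [-1, -147, 82], "delta_rot": [-0.289, 0.036, -0.16]}, {"translation": [-1, -183, 102], "delta_rot": [-0.362, 0.044, -0.2]}])

```text
time_s: 8.4
ee_pos: [0.4163, -0.3108, 0.1361]
orientation: [-0.014, -0.051, 0.974, 0.218]
wrist_force: [0.0, -1.1, 0.6]
opening: 0.042
```

Run:
```python
from h import *
p,Q=pose();print(p.round(4),Q.as_matrix().round(3),get_state()['joint_pos'].round(2))
c=cam('wrist');W=cloud(c);save(c,'8.png')
hsv=cv2.cvtColor(c['img'],cv2.COLOR_RGB2HSV);H,S,V=[hsv[...,i] for i in range(3)]
C=np.array([.5287,-.2554]);m=(S<50)&(V>150)&(W[...,2]>.04)&(W[...,2]<.075);w=W[m];d=np.hypot(*(w[:,:2]-C).T)
t=w[(d>.085)&(d<.16)&(w[:,0]<.46)&(abs(w[:,1]+.265)<.04)];print('hdl',len(t),np.median(t,axis=0).round(4),t.min(0).round(3),t.max(0).round(3))
x=np.polyfit(t[:,0],t[:,1],1);print('axis',np.degrees(np.arctan(x[0])),'y at x=.415',np.polyval(x,.415))
```

```text
[ 0.4163 -0.3108  0.1361] [[-0.994 -0.092 -0.05 ]
 [-0.105  0.9    0.424]
 [ 0.006  0.427 -0.904]] [-0.93  0.49  0.04  1.51  0.22 -1.07]
hdl 1942 [ 0.4072 -0.2714  0.0575] [ 0.377 -0.28   0.046] [ 0.445 -0.259  0.061]
axis 4.165154419863599 y at x=.415 -0.27044128076421514
```

View pics/8.png

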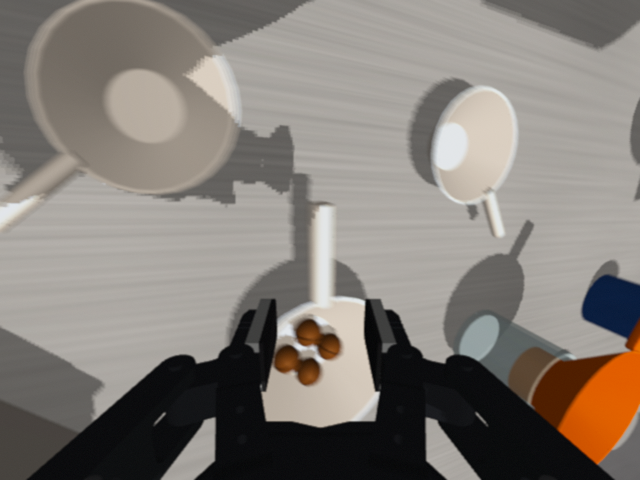

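The wrist view shows the walnut bowl's handle running from (322,205) to (322,300), between and ahead of the fingers, with four walnuts in the bowl. The small bowls stay clear.

Run:
```python
from h import *
Q=lean(5.5,25);g=tcp((.414,-.268,.051),Q);print(g);plan([(g-Q.apply([0,0,.05]),Q),(g,Q)],rd=1)
```

```text
[ 0.41324253 -0.26013342  0.03405204]
call 0
   [-2.2, 4.7, 29.3] [0.008, -0.007, 0.002]
   [-4.5, 9.3, 58.7] [0.016, -0.014, 0.003]
   [-4.8, 8.9, 83.7] [0.016, -0.014, 0.003]
   [-5.2, 8.5, 108.7] [0.016, -0.014, 0.003]
```

Emit:
apply_moves(increments=[{"translation": [-2, 4.5, 29], "delta_rot": [0.008, -0.007, 0]}, {"translation": [-4.5, 9, 58], "delta_rot": [0.016, -0.014, 0.003]}, {"translation": [-5, 9, 83], "delta_rot": [0.016, -0.014, 0.003]}, {"translation": [-5, 8.5, 108], "delta_rot": [0.016, -0.014, 0.003]}, {"translation": [-5, 8.5, 108], "delta_rot": [0.016, -0.014, 0.003]}])

```text
time_s: 8.95
ee_pos: [0.4142, -0.2532, 0.041]
orientation: [-0.01, -0.047, 0.976, 0.211]
wrist_force: [-0.1, -0.3, -0.3]
opening: 0.042
```

Emit:
apply_moves(increments=[{"translation": [0, 0, 0], "delta_rot": [0, 0, 0]}, {"translation": [0, 0, 0], "delta_rot": [0, 0, 0]}, {"translation": [0, 0, 0], "delta_rot": [0, 0, 0]}, {"translation": [0, 0, 0], "delta_rot": [0, 0, 0]}, {"translation": [0, 0, 0], "delta_rot": [0, 0, 0]}], gripper=8, force=55)

```text
time_s: 9.45
ee_pos: [0.4157, -0.2561, 0.0434]
orientation: [-0.008, -0.047, 0.977, 0.209]
wrist_force: [0.1, -1.0, 1.5]
opening: 0.0157
```

Run:
```python
from h import *
s=get_state();p,Q=pose();g=p+Q.apply([0,0,pinch_z]);print('grasp pt',g.round(4),s['opening'],s['wrist_force'].round(1),s['wrist_torque'].round(2))
h=-Q.as_matrix()[:,0];print('az',np.degrees(np.arctan2(h[1],h[0])),'lean',np.degrees(np.arctan2(-(-Q.as_matrix()[1,2]),-Q.as_matrix()[2,2])))
plan([(p+[0,0,.03],Q),(p+[0,0,.17],Q)])
```

```text
grasp pt [ 0.4164 -0.2637  0.0605] 0.015749042526137805 [ 0.1 -1.   1.5] [-0.63  0.   -0.1 ]
az 5.4726208045107185 lean 24.06211227875817
call 0
   [-0.0, 12.0, -27.0] [0.0, 0.0, 0.0]
   [-0.0, 31.0, -70.0] [0.0, 0.0, 0.0]
   [-1.0, 50.0, -113.0] [0.0, 0.0, 0.0]
   [-1.0, 70.0, -155.0] [0.0, 0.0, 0.0]
```

The grasp is about 10 mm high and the opening reads 15.7 mm, less than the 18 mm rod. I open and regrasp deeper.

Emit:
apply_moves(increments=[{"translation": [0, 0, 0], "delta_rot": [0, 0, 0]}, {"translation": [0, 0, 0], "delta_rot": [0, 0, 0]}, {"translation": [0, 0, 0], "delta_rot": [0, 0, 0]}, {"translation": [0, 0, 0], "delta_rot": [0, 0, 0]}], gripper=42)

```text
time_s: 9.85
ee_pos: [0.4155, -0.2555, 0.043]
orientation: [-0.008, -0.047, 0.977, 0.21]
wrist_force: [-0.2, 0.6, -1.0]
opening: 0.0419
```

Run:
```python
from h import *
s=get_state();p,Q=pose();g=p+Q.apply([0,0,pinch_z]);print('tcp',p.round(4),'grasp pt',g.round(4),s['opening'])
c=cam('scene');W=cloud(c);m=W[310:400,180:300].reshape(-1,3);hs=cv2.cvtColor(c['img'],cv2.COLOR_RGB2HSV)[310:400,180:300].reshape(-1,3)
k=(hs[:,1]<45)&(hs[:,2]>150)&(m[:,2]>.04);m=m[k]
for lo,hi in((.37,.385),(.385,.40),(.40,.43),(.43,.45)):
    q=m[(m[:,0]>lo)&(m[:,0]<hi)&(m[:,1]>-.31)];print(lo,len(q),np.median(q,axis=0).round(4) if len(q) else '')
Q2=lean(5.5,25);
for y in(-.262,-.266):togo(tcp((g[0],y,.051),Q2),Q2)
save(c,'9.png',(130,220,330,420),3.)
```

```text
tcp [ 0.4155 -0.2555  0.043 ] grasp pt [ 0.4161 -0.2631  0.0601] 0.041900275392596456
0.37 0 
0.385 0 
0.4 55 [ 0.4212 -0.2619  0.0588]
0.43 71 [ 0.4401 -0.2597  0.0597]
go [ 0.  -2.4  8.7] [-0.0138  0.0037  0.0016] n rows >= 0.2
go [ 0.4 -6.1  7.1] [-0.0138  0.0037  0.0016] n rows >= 0.2
```

View pics/9.png

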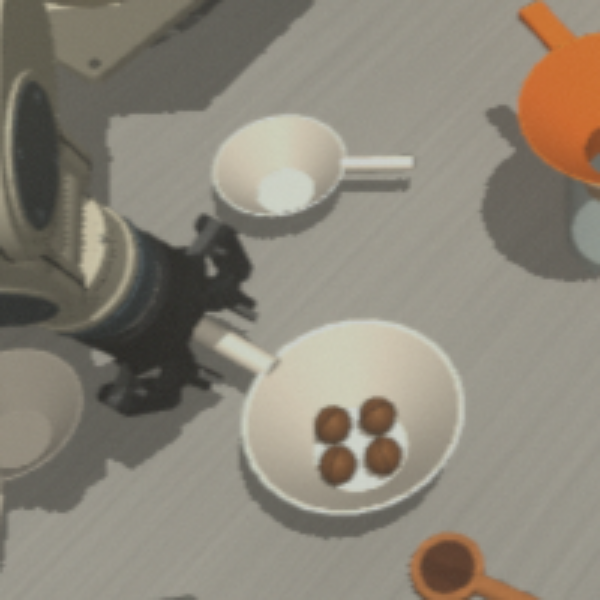

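The handle lies between the fingers at about (235,345) in the crop, and the walnuts are undisturbed. I go 9 mm deeper along the tool and close again.

Emit:
apply_moves(increments=[{"translation": [0, -1, 4.5], "delta_rot": [-0.01, 0, 0]}, {"translation": [0, -1.5, 9.5], "delta_rot": [-0.014, 0, 0]}, {"translation": [0, -1.5, 9.5], "delta_rot": [-0.014, 0, 0]}])

```text
time_s: 10.2
ee_pos: [0.415, -0.2526, 0.0329]
orientation: [-0.009, -0.047, 0.975, 0.217]
wrist_force: [0.8, -0.0, 0.4]
opening: 0.0418
```

Emit:
apply_moves(increments=[{"translation": [0, 0, 0], "delta_rot": [0, 0, 0]}, {"translation": [0, 0, 0], "delta_rot": [0, 0, 0]}, {"translation": [0, 0, 0], "delta_rot": [0, 0, 0]}, {"translation": [0, 0, 0], "delta_rot": [0, 0, 0]}, {"translation": [0, 0, 0], "delta_rot": [0, 0, 0]}], gripper=8, force=55)

```text
time_s: 10.7
ee_pos: [0.4154, -0.2532, 0.0338]
orientation: [-0.008, -0.047, 0.975, 0.216]
wrist_force: [0.3, -0.6, 0.2]
opening: 0.0161
```

Run:
```python
from h import *
s=get_state();p,Q=pose();g=p+Q.apply([0,0,pinch_z]);print('grasp pt',g.round(4),s['opening'],s['wrist_force'].round(1),s['wrist_torque'].round(2))
plan([(p+[0,0,.02],Q),(p+[0,0,.08],Q),(p+[0,0,.20],Q)])
```

```text
grasp pt [ 0.4161 -0.261   0.0508] 0.016072532734267765 [ 0.3 -0.6  0.2] [-0.55  0.01 -0.06]
call 0
   [-0.0, 8.0, -18.0] [0.0, 0.0, 0.0]
   [-0.0, 21.0, -45.0] [0.0, 0.0, 0.0]
   [-0.0, 34.0, -73.0] [0.0, 0.0, 0.0]
   [-1.0, 51.0, -109.0] [0.0, 0.0, 0.0]
   [-1.0, 68.0, -145.0] [0.0, 0.0, 0.0]
call 1
   [-0.0, 17.0, -36.0] [0.0, 0.0, 0.0]
```

Emit:
apply_moves(increments=[{"translation": [0, 3, -7], "delta_rot": [0, 0, 0]}, {"translation": [0, 10, -22], "delta_rot": [0, 0, 0]}, {"translation": [0, 22, -47], "delta_rot": [0, 0, 0]}, {"translation": [0, 36, -77], "delta_rot": [0, 0, 0]}, {"translation": [0, 52, -112], "delta_rot": [0, 0, 0]}])

```text
time_s: 11.2
ee_pos: [0.4142, -0.2528, 0.1582]
orientation: [-0.009, -0.047, 0.975, 0.217]
wrist_force: [0.6, -0.6, -2.9]
opening: 0.0164
```

Emit:
apply_moves(increments=[{"translation": [0, 15, -34], "delta_rot": [0, 0, 0]}, {"translation": [0, 30, -66], "delta_rot": [0, 0, 0]}, {"translation": [0, 38, -84], "delta_rot": [0, 0, 0]}, {"translation": [0, 38, -84], "delta_rot": [0, 0, 0]}])

```text
time_s: 11.6
ee_pos: [0.4149, -0.2548, 0.2519]
orientation: [-0.007, -0.048, 0.976, 0.215]
wrist_force: [-1.0, -0.3, -3.8]
opening: 0.0165
```

Run:
```python
from h import *
s=get_state();p,Q=pose();g=p+Q.apply([0,0,pinch_z]);print('grasp pt',g.round(4),s['opening'],s['wrist_force'].round(1))
c=cam('scene');W=cloud(c);hs=cv2.cvtColor(c['img'],cv2.COLOR_RGB2HSV)
k=(hs[...,1]<45)&(hs[...,2]>150)&(abs(W[...,2]-g[2])<.05)&(W[...,0]>.43);P=W[k];print(len(P),np.percentile(P,[2,98],axis=0).round(3).tolist())
r=P[P[:,2]>np.percentile(P[:,2],60)];A=np.c_[r[:,:2]-g[:2],np.ones(len(r))]
from scipy.optimize import least_squares
f=lambda q:np.hypot(r[:,0]-q[0],r[:,1]-q[1])-q[2]
e=least_squares(f,[.53,-.25,.07],loss='soft_l1',f_scale=.003).x;print('rim',e)
o=P[abs(np.hypot(P[:,0]-e[0],P[:,1]-e[1])-.073)<.004];A=np.c_[o[:,:2]-e[:2],np.ones(len(o))]
print('rim plane',np.linalg.lstsq(A,o[:,2],rcond=None)[0].round(3))
w=((hs[...,0]<18)&(hs[...,1]>70)&(hs[...,2]<170)&(abs(W[...,2]-g[2]+.03)<.03)&(W[...,1]<-.15)).astype(np.uint8);print('walnut blobs',[(x[4],) for x in cv2.connectedComponentsWithStats(w)[2][1:] if x[4]>30])
save(c,'10.png',(130,100,430,400),2.)
```

```text
grasp pt [ 0.4155 -0.2626  0.2689] 0.01646265627683677 [-1.  -0.3 -3.8]
4038 [[0.448, -0.318, 0.223], [0.593, -0.183, 0.276]]
rim [ 0.52787408 -0.25216505  0.06898377]
rim plane [-0.015 -0.015  0.272]
walnut blobs [(np.int32(297),), (np.int32(302),)]
```

View pics/10.png

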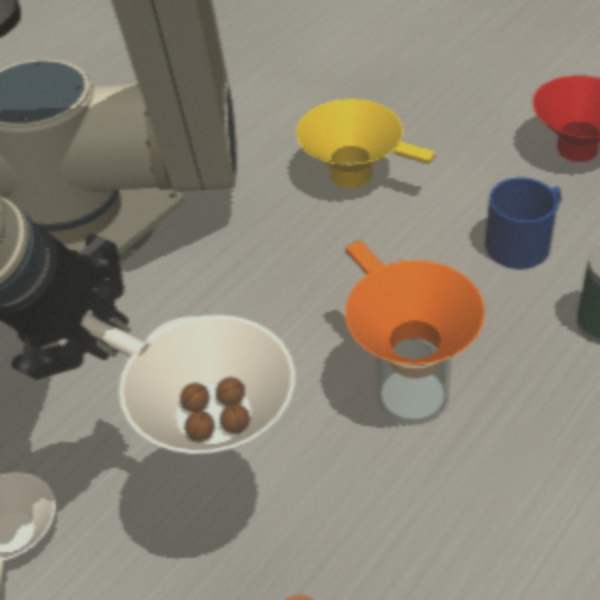

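The bowl is lifted level with all four walnuts in it, at (210,385) in the crop. The funnel is seated squarely in the jar at (415,310). Next I carry the bowl to beside the funnel.

Run:
```python
from h import *
p,Q=pose();G=np.array([.4605,-.044,.262])
Q=lean(5.5,25)
plan([(tcp(G,Q),Q)],vmax=24)
print('--- roll from target')
w=[];st=(tcp(G,Q),Q)
A=[20-5*i for i in range(0,8)]+[-15-3.5*i for i in range(1,13)]
for i,a in enumerate(A):
    q=lean(5.5,a);g=G.copy();g[2]=max(.243,.262-.003*i);w.append((tcp(g,q),q))
print(A);plan(w,start=st)
```

```text
call 0
   [-7.0, 19.0, 9.0] [-0.0, 0.0, 0.0]
   [-13.0, 38.0, 19.0] [-0.0, 0.001, 0.0]
   [-20.0, 57.0, 28.0] [-0.001, 0.001, 0.001]
   [-26.0, 76.0, 38.0] [-0.001, 0.002, 0.001]
   [-33.0, 96.0, 47.0] [-0.001, 0.002, 0.001]
call 1
   [-7.0, 19.0, 9.0] [-0.0, 0.0, 0.0]
   [-13.0, 38.0, 19.0] [-0.0, 0.001, 0.0]
   [-20.0, 57.0, 28.0] [-0.001, 0.001, 0.001]
   [-26.0, 76.0, 38.0] [-0.001, 0.002, 0.001]
   [-33.0, 96.0, 47.0] [-0.001, 0.002, 0.001]
--- roll from target
[20, 15, 10, 5, 0, -5, -10, -15, -18.5, -22.0, -25.5, -29.0, -32.5, -36.0, -39.5, -43.0, -46.5, -50.0, -53.5, -57.0]
call 0
   [-0.0, -2.0, -0.0] [0.087, 0.0, -0.0]
   [0.0, -5.0, 2.0] [0.175, 0.0, -0.0]
   [0.0, -7.0, 5.0] [0.262, 0.0, -0.0]
   [0.0, -10.0, 7.0] [0.349, 0.0, -0.0]
   [0.0, -13.0, 9.0] [0.436, 0.0, -0.0]
call 1
   [-0.0, -2.0, 3.0] [0.087, 0.0, -0.0]
   [-0.0, -3.0, 6.0] [0.175, 0.0, -0.0]
   [-0.0, -5.0, 6.0] [0.262, 0.0, -0.0]
   [0.0, -6.0, 6.0] [0.323, 0.0, -0.0]
   [0.0, -7.0, 6.0] [0.384, 0.0, -0.0]
call 2
   [-0.0, -1.0, -0.0] [0.061, 0.0, -0.0]
   [-0.0, -2.0, -0.0] [0.122, 0.0, -0.0]
   [-0.0, -3.0, -0.0] [0.183, 0.0, -0.0]
   [-0.0, -5.0, -1.0] [0.244, 0.0, 0.0]
   [-0.0, -6.0, -1.0] [0.305, 0.0, -0.0]
call 3
   [0.0, -1.0, -0.0] [0.061, 0.0, 0.0]
   [0.0, -2.0, -0.0] [0.122, 0.0, 0.0]
   [-0.0, -3.0, -0.0] [0.183, 0.0, 0.0]
   [-0.0, -5.0, -1.0] [0.244, 0.0, 0.0]
   [-0.0, -6.0, -1.0] [0.305, 0.0, 0.0]
```

Emit:
apply_moves(increments=[{"translation": [-3, 8, 4], "delta_rot": [0, 0, 0]}, {"translation": [-9, 25, 12], "delta_rot": [0, 0, 0]}, {"translation": [-16, 46, 22], "delta_rot": [0, 0, 0]}, {"translation": [-23, 67, 33], "delta_rot": [0, 0, 0]}, {"translation": [-30, 88, 43], "delta_rot": [0, 0, 0]}])

```text
time_s: 12.15
ee_pos: [0.4347, -0.1512, 0.2468]
orientation: [-0.009, -0.047, 0.975, 0.217]
wrist_force: [0.9, -1.0, -2.4]
opening: 0.0163
```

Emit:
apply_moves(increments=[{"translation": [-7, 21, 11], "delta_rot": [0, 0, 0]}, {"translation": [-14, 42, 22], "delta_rot": [0, 0, 0]}, {"translation": [-20, 60, 30], "delta_rot": [0, 0, 0]}, {"translation": [-25, 74, 37], "delta_rot": [0, 0, 0]}, {"translation": [-29, 85, 42], "delta_rot": [0, 0, 0]}])

```text
time_s: 12.65
ee_pos: [0.4542, -0.0543, 0.2451]
orientation: [-0.009, -0.048, 0.975, 0.217]
wrist_force: [1.0, 1.2, -2.1]
opening: 0.0162
```

Emit:
apply_moves(increments=[{"translation": [-4, 11, 5], "delta_rot": [0, 0, 0]}, {"translation": [-7, 19, 9], "delta_rot": [0, 0, 0]}, {"translation": [-7, 19, 9], "delta_rot": [0, 0, 0]}, {"translation": [-7, 19, 9], "delta_rot": [0, 0, 0]}])

```text
time_s: 13.05
ee_pos: [0.4598, -0.0354, 0.2455]
orientation: [-0.008, -0.047, 0.975, 0.216]
wrist_force: [-1.0, -0.2, -3.3]
opening: 0.0163
```

Run:
```python
from h import *
from scipy.optimize import least_squares
s=get_state();p,Q=pose();g=p+Q.apply([0,0,pinch_z]);print('grasp pt',g.round(4),s['opening'],s['joint_pos'].round(2))
c=cam('scene');W=cloud(c);hs=cv2.cvtColor(c['img'],cv2.COLOR_RGB2HSV)
k=(hs[...,1]<45)&(hs[...,2]>150)&(W[...,2]>g[2]-.02)&(W[...,2]<.3)&(W[...,0]>.49);r=W[k];r=r[r[:,2]>np.percentile(r[:,2],60)]
print('rim',least_squares(lambda q:np.hypot(r[:,0]-q[0],r[:,1]-q[1])-q[2],[.57,-.03,.07],loss='soft_l1',f_scale=.003).x.round(4),r[:,2].mean())
togo(tcp([.4605,-.044,.262],lean(5.5,25)),lean(5.5,25))
```

```text
grasp pt [ 0.4605 -0.0432  0.2625] 0.016311709269978245 [-0.5   0.22 -0.08  1.53  0.36 -0.64]
rim [ 0.5729 -0.0329  0.0707] 0.2647248416110653
go [ 0.1 -0.6  0.2] [-0.0001  0.0038  0.0014] n rows >= 0.0
```

Emit:
apply_moves(increments=[{"translation": [0, -2.3, 0], "delta_rot": [0.087, 0, 0]}, {"translation": [0, -5, 2.5], "delta_rot": [0.175, 0, 0]}, {"translation": [0, -7.5, 5], "delta_rot": [0.262, 0, 0]}, {"translation": [0, -10, 7], "delta_rot": [0.349, 0, 0]}, {"translation": [0, -13, 9], "delta_rot": [0.436, 0, 0]}])

```text
time_s: 13.6
ee_pos: [0.4606, -0.044, 0.2322]
orientation: [0.002, -0.047, 0.999, -0.001]
wrist_force: [-0.4, 0.1, -3.0]
opening: 0.0164
```

Emit:
apply_moves(increments=[{"translation": [0, -1.6, 3], "delta_rot": [0.087, 0, 0]}, {"translation": [0, -3.3, 5.5], "delta_rot": [0.175, 0, 0]}, {"translation": [0, -5, 5.5], "delta_rot": [0.262, 0, 0]}])

```text
time_s: 13.9
ee_pos: [0.4609, -0.0487, 0.2264]
orientation: [0.008, -0.047, 0.99, -0.132]
wrist_force: [-0.3, 0.6, -3.0]
opening: 0.0164
```

Run:
```python
from h import *
s=get_state();p,Q=pose();g=p+Q.apply([0,0,pinch_z]);print('grasp pt',g.round(4),s['opening'],s['joint_pos'].round(2))
G=np.array([.4605,-.044,.243]);w=[]
for a in [-18.5-3.5*i for i in range(12)]: q=lean(5.5,a);w.append((tcp(G,q),q))
plan(w,rd=1)
```

```text
grasp pt [ 0.4604 -0.0439  0.2444] 0.016440620741566634 [-0.12  0.09 -0.23  1.19 -0.26 -0.23]
call 0
   [-0.1, -0.9, 1.4] [0.058, 0.004, -0.002]
   [-0.1, -2.0, 1.3] [0.12, 0.004, -0.002]
   [-0.1, -3.1, 1.1] [0.181, 0.003, -0.002]
   [-0.1, -4.3, 0.9] [0.242, 0.003, -0.003]
   [-0.1, -5.4, 0.6] [0.303, 0.003, -0.003]
call 1
   [0.0, -1.1, -0.0] [0.061, 0.0, 0.0]
   [0.0, -2.3, -0.1] [0.122, 0.0, -0.0]
   [0.0, -3.4, -0.3] [0.183, 0.0, 0.0]
   [0.0, -4.5, -0.6] [0.244, 0.0, 0.0]
   [-0.0, -5.6, -0.9] [0.305, 0.0, 0.0]
call 2
   [-0.0, -1.1, -0.0] [0.061, 0.0, 0.0]
   [-0.0, -2.3, -0.1] [0.122, 0.0, 0.0]
```

Emit:
apply_moves(increments=[{"translation": [0, -1, 1.4], "delta_rot": [0.06, 0, 0]}, {"translation": [0, -2, 1.3], "delta_rot": [0.12, 0, 0]}, {"translation": [0, -3.1, 1.1], "delta_rot": [0.18, 0, 0]}, {"translation": [0, -4.3, 0.9], "delta_rot": [0.242, 0, 0]}, {"translation": [0, -5.4, 0.6], "delta_rot": [0.303, 0, 0]}])

```text
time_s: 14.4
ee_pos: [0.4615, -0.0539, 0.2272]
orientation: [0.015, -0.045, 0.959, -0.279]
wrist_force: [0.6, -0.2, -3.8]
opening: 0.0161
```

Emit:
apply_moves(increments=[{"translation": [0, -1.1, 0], "delta_rot": [0.061, 0, 0]}, {"translation": [0, -2.3, -0.1], "delta_rot": [0.122, 0, 0]}, {"translation": [0, -3.4, -0.3], "delta_rot": [0.183, 0, 0]}, {"translation": [0, -4.5, -0.6], "delta_rot": [0.244, 0, 0]}, {"translation": [0, -5.6, -0.9], "delta_rot": [0.305, 0, 0]}])

```text
time_s: 14.9
ee_pos: [0.462, -0.0581, 0.2309]
orientation: [0.022, -0.042, 0.906, -0.421]
wrist_force: [0.2, -0.6, -3.5]
opening: 0.0163
```

Emit:
apply_moves(increments=[{"translation": [0, -1.1, 0], "delta_rot": [0.061, 0, 0]}, {"translation": [0, -2.3, -0.1], "delta_rot": [0.122, 0, 0]}, {"translation": [0, -2.3, -0.1], "delta_rot": [0.122, 0, 0]}, {"translation": [0, -2.3, -0.1], "delta_rot": [0.122, 0, 0]}, {"translation": [0, -2.3, -0.1], "delta_rot": [0.122, 0, 0]}])

```text
time_s: 15.4
ee_pos: [0.4623, -0.0594, 0.2331]
orientation: [0.025, -0.041, 0.879, -0.474]
wrist_force: [0.3, 0.1, -2.5]
opening: 0.0164
```

Run:
```python
from h import *
s=get_state();p,Q=pose();g=p+Q.apply([0,0,pinch_z]);print('grasp pt',g.round(4),s['opening'],s['joint_pos'].round(2),s['wrist_force'])
c=cam('scene');save(c,'11.png',(220,100,440,320),2.7)
```

```text
grasp pt [ 0.4607 -0.0439  0.2433] 0.016439646212697653 [ 0.22  0.25 -0.35  1.16 -0.98  0.23] [ 0.34848066  0.05399213 -2.52034867]
```

View pics/11.png

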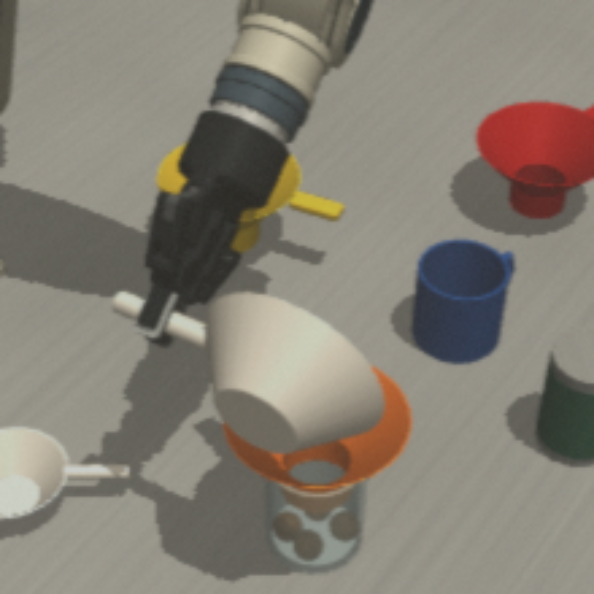

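The bowl is rolled about 81° with its lip over the funnel. I can make out three walnuts in the jar, at (290,525), (308,545) and (345,527) in the crop. I roll a little further, hold, then count numerically.

Emit:
apply_moves(increments=[{"translation": [0, -1, 0], "delta_rot": [0.06, 0, 0]}, {"translation": [0, -2.2, 0], "delta_rot": [0.12, 0, 0]}, {"translation": [0, -2.2, 0], "delta_rot": [0.12, 0, 0]}, {"translation": [0, -2.2, 0], "delta_rot": [0.12, 0, 0]}, {"translation": [0, -2.2, 0], "delta_rot": [0.12, 0, 0]}])

```text
time_s: 15.95
ee_pos: [0.4624, -0.0605, 0.2351]
orientation: [0.027, -0.039, 0.849, -0.526]
wrist_force: [0.4, 0.6, -2.9]
opening: 0.0161
```

Run:
```python
from h import *
print([get_state()['wrist_force'][2].round(2)])
for n in('scene','side','wrist'):
    c=cam(n);W=cloud(c);hs=cv2.cvtColor(c['img'],cv2.COLOR_RGB2HSV)
    m=((hs[...,0]<16)&(hs[...,1]>60)&(hs[...,2]<150)).astype(np.uint8)
    n_,l,st,ce=cv2.connectedComponentsWithStats(m)
    for i in range(1,n_):
        if st[i,4]>25 and st[i,4]<3000:
            q=np.nanmedian(W[l==i],axis=0)
            if abs(q[0]-.57)<.2 and abs(q[1])<.2: print(n,st[i].tolist(),ce[i].round(0),q.round(3))
```

```text
[np.float64(-2.86)]
scene [302, 251, 65, 32, 606] [333. 270.] [ 0.568 -0.004  0.123]
side [329, 218, 47, 36, 632] [353. 237.] [ 0.57  -0.021  0.108]
side [314, 222, 21, 8, 42] [326. 227.] [ 0.459 -0.054  0.228]
side [302, 231, 22, 7, 52] [312. 235.] [0.478 0.038 0.141]
wrist [453, 368, 85, 60, 219] [492. 396.] [0.442 0.015 0.22 ]
wrist [586, 371, 36, 31, 373] [604. 388.] [0.528 0.001 0.062]
wrist [546, 400, 94, 41, 1099] [589. 419.] [0.528 0.009 0.099]
wrist [434, 402, 23, 22, 112] [445. 412.] [0.463 0.006 0.222]
wrist [561, 418, 37, 36, 103] [580. 434.] [0.54  0.009 0.097]
wrist [432, 454, 27, 26, 53] [446. 466.] [0.466 0.018 0.232]
wrist [430, 464, 17, 16, 38] [437. 472.] [0.444 0.027 0.249]
```

Run:
```python
from h import *
p,Q=pose();G0=p+Q.apply([0,0,pinch_z]);G1=np.array([.4155,-.262,.262]);w=[];n=13
for i in range(1,n+1):
    f=i/n;q=lean(5.5,-63.5+88.5*f);w.append((tcp(G0+(G1-G0)*f,q),q))
plan(w)
```

```text
call 0
   [5.0, -6.0, 14.0] [-0.121, 0.002, -0.005]
   [10.0, -13.0, 28.0] [-0.24, 0.002, -0.005]
   [15.0, -19.0, 41.0] [-0.359, 0.003, -0.005]
   [20.0, -26.0, 54.0] [-0.478, 0.003, -0.004]
   [25.0, -32.0, 67.0] [-0.597, 0.003, -0.004]
call 1
   [5.0, -13.0, 7.0] [-0.119, -0.0, 0.0]
   [10.0, -26.0, 13.0] [-0.238, -0.0, -0.0]
   [15.0, -38.0, 19.0] [-0.356, -0.0, 0.0]
   [20.0, -51.0, 25.0] [-0.475, -0.0, 0.0]
   [25.0, -64.0, 31.0] [-0.594, -0.0, 0.0]
call 2
   [5.0, -14.0, -3.0] [-0.119, -0.0, 0.0]
   [10.0, -28.0, -6.0] [-0.238, -0.0, 0.0]
   [15.0, -42.0, -9.0] [-0.356, -0.0, 0.0]
```

Emit:
apply_moves(increments=[{"translation": [5, -6, 14], "delta_rot": [-0.12, 0.002, -0.003]}, {"translation": [10, -13, 28], "delta_rot": [-0.24, 0.002, -0.005]}, {"translation": [15, -19, 41], "delta_rot": [-0.36, 0.003, -0.005]}, {"translation": [20, -26, 54], "delta_rot": [-0.478, 0.003, -0.004]}, {"translation": [25, -32, 67], "delta_rot": [-0.597, 0.003, -0.004]}])

```text
time_s: 16.6
ee_pos: [0.4443, -0.1369, 0.235]
orientation: [0.014, -0.047, 0.966, -0.252]
wrist_force: [-0.3, -0.4, -2.8]
opening: 0.0164
```

Emit:
apply_moves(increments=[{"translation": [5, -13, 7], "delta_rot": [-0.119, 0, 0]}, {"translation": [10, -26, 13], "delta_rot": [-0.238, 0, 0]}, {"translation": [15, -38, 19], "delta_rot": [-0.356, 0, 0]}, {"translation": [20, -51, 25], "delta_rot": [-0.475, 0, 0]}, {"translation": [25, -64, 31], "delta_rot": [-0.594, 0, 0]}])

```text
time_s: 17.1
ee_pos: [0.4261, -0.2107, 0.2396]
orientation: [-0.001, -0.048, 0.998, 0.041]
wrist_force: [1.2, 1.2, -3.1]
opening: 0.0163
```

Emit:
apply_moves(increments=[{"translation": [5, -14, -3], "delta_rot": [-0.119, 0, 0]}, {"translation": [10, -28, -6], "delta_rot": [-0.238, 0, 0]}, {"translation": [15, -42, -9], "delta_rot": [-0.356, 0, 0]}, {"translation": [15, -42, -9], "delta_rot": [-0.356, 0, 0]}, {"translation": [15, -42, -9], "delta_rot": [-0.356, 0, 0]}])

```text
time_s: 17.6
ee_pos: [0.4153, -0.2549, 0.2429]
orientation: [-0.011, -0.046, 0.975, 0.216]
wrist_force: [-0.2, 0.4, -1.5]
opening: 0.016
```

Run:
```python
from h import *
s=get_state();p,Q=pose();g=p+Q.apply([0,0,pinch_z]);print('grasp pt',g.round(4),s['opening'],s['wrist_force'].round(2),Q.as_matrix()[:,2].round(3))
c=cam('scene');W=cloud(c);hs=cv2.cvtColor(c['img'],cv2.COLOR_RGB2HSV)
k=(hs[...,1]<45)&(hs[...,2]>150)&(abs(W[...,2]-g[2])<.06)&(W[...,0]>.43);P=W[k]
from scipy.optimize import least_squares
r=P[P[:,2]>np.percentile(P[:,2],60)];e=least_squares(lambda q:np.hypot(r[:,0]-q[0],r[:,1]-q[1])-q[2],[.53,-.25,.07],loss='soft_l1',f_scale=.003).x;print('rim',e.round(4))
o=P[abs(np.hypot(P[:,0]-e[0],P[:,1]-e[1])-.072)<.004];print('rim plane',np.linalg.lstsq(np.c_[o[:,:2]-e[:2],np.ones(len(o))],o[:,2],rcond=None)[0].round(3),'lowest seen',P[:,2].min())
m=((hs[...,0]<16)&(hs[...,1]>60)&(hs[...,2]<150)).astype(np.uint8)
n_,l,st,ce=cv2.connectedComponentsWithStats(m)
for i in range(1,n_):
    if st[i,4]>20: print(st[i].tolist(),np.nanmedian(W[l==i],axis=0).round(3))
a=c['img'][240:320,300:380];a=cv2.resize(a,(560,560),interpolation=cv2.INTER_CUBIC)
b=cv2.resize(c['img'][280:420,110:320],(240*210//140,240));cv2.imwrite('pics/jar12.png',a[...,::-1])
J=c['img'][285:315,315:362].astype(int);d=((J[...,0]-J[...,2])>25).astype(np.uint8)
print('\n'.join(''.join('#' if x else '.' for x in row) for row in d))
```

```text
grasp pt [ 0.4161 -0.2627  0.2599] 0.015997015625154713 [-0.2   0.36 -1.52] [-0.042  0.42  -0.907]
rim [ 0.5288 -0.2534  0.0679]
rim plane [-0.014 -0.016  0.262] lowest seen 0.20951661546158162
[288, 0, 167, 95, 9280] [-0.076  1.257 -0.013]
[607, 141, 33, 24, 493] [ 1.022  2.169 -0.697]
[398, 146, 50, 35, 668] [0.539 0.541 0.041]
[325, 261, 40, 22, 349] [0.569 0.022 0.095]
[569, 273, 71, 207, 1074] [ 1.271  0.663 -0.699]
[325, 282, 11, 7, 28] [ 0.581 -0.032  0.099]
[270, 400, 18, 18, 266] [ 0.63  -0.287  0.011]
[267, 413, 109, 42, 203] [ 0.721 -0.276  0.007]
............#####################..............
.............###################...............
..............################.................
................############...................
.....................####......................
..........###..................................
.........#####.................................
........#######................................
........########...............................
.........#######...............................
.............###...............................
.......
[... 204 characters left out ...]
............................
...............................................
...............................................
...............................................
...............................................
...............................................
...............................................
...............................................
...............................................
...............................................
...............................................
...............................................
...............................................
...............................................
...............................................
```

The bowl shows no brown blob and no walnut lies loose in the scene. I set the bowl back down where it stood.

Run:
```python
from h import *
p,Q=pose();t=np.array([.4154,-.2532,.0340])
plan([(t+[0,0,.03],Q),(t+[0,0,.014],Q),(t+[0,0,.004],Q)],vmax=42)
```

```text
call 0
   [-0.0, -15.0, 33.0] [0.0, 0.0, 0.0]
   [-0.0, -30.0, 65.0] [0.0, 0.0, 0.0]
   [-0.0, -45.0, 98.0] [0.0, 0.0, 0.0]
   [-0.0, -60.0, 131.0] [0.0, 0.0, 0.0]
   [-0.0, -75.0, 163.0] [0.0, 0.0, 0.0]
call 1
   [-0.0, -7.0, 15.0] [0.0, 0.0, 0.0]
   [-0.0, -11.0, 24.0] [0.0, 0.0, 0.0]
```

Emit:
apply_moves(increments=[{"translation": [0, -15, 33], "delta_rot": [0, 0, 0]}, {"translation": [0, -30, 65], "delta_rot": [0, 0, 0]}, {"translation": [0, -45, 98], "delta_rot": [0, 0, 0]}, {"translation": [0, -60, 131], "delta_rot": [0, 0, 0]}, {"translation": [0, -75, 163], "delta_rot": [0, 0, 0]}])

```text
time_s: 18.15
ee_pos: [0.4158, -0.2517, 0.0644]
orientation: [-0.01, -0.048, 0.976, 0.214]
wrist_force: [-0.2, -0.2, -2.2]
opening: 0.0161
```

Emit:
apply_moves(increments=[{"translation": [0, -6, 13], "delta_rot": [0, 0, 0]}, {"translation": [0, -9, 20], "delta_rot": [0, 0, 0]}, {"translation": [0, -11, 24], "delta_rot": [0, 0, 0]}, {"translation": [0, -11, 24], "delta_rot": [0, 0, 0]}])

```text
time_s: 18.55
ee_pos: [0.4158, -0.2525, 0.0387]
orientation: [-0.01, -0.048, 0.975, 0.215]
wrist_force: [0.6, -0.5, -1.9]
opening: 0.0164
```

Emit:
apply_moves(increments=[{"translation": [0, -0.8, 1.8], "delta_rot": [0, 0, 0]}, {"translation": [0, -1.4, 3.2], "delta_rot": [0, 0, 0]}, {"translation": [0, -1.4, 3.2], "delta_rot": [0, 0, 0]}])

```text
time_s: 18.85
ee_pos: [0.4155, -0.2527, 0.0348]
orientation: [-0.01, -0.047, 0.975, 0.215]
wrist_force: [0.4, 0.9, -0.9]
opening: 0.0165
```

Emit:
apply_moves(increments=[{"translation": [0, -0.4, 0.9], "delta_rot": [0, 0, 0]}, {"translation": [0, -0.4, 0.9], "delta_rot": [0, 0, 0]}])

```text
time_s: 19.05
ee_pos: [0.4153, -0.2526, 0.0337]
orientation: [-0.011, -0.047, 0.975, 0.216]
wrist_force: [-2.4, 0.3, 2.0]
opening: 0.016
```

Emit:
apply_moves(increments=[{"translation": [0, 0, 0], "delta_rot": [0, 0, 0]}, {"translation": [0, 0, 0], "delta_rot": [0, 0, 0]}, {"translation": [0, 0, 0], "delta_rot": [0, 0, 0]}, {"translation": [0, 0, 0], "delta_rot": [0, 0, 0]}], gripper=42)

```text
time_s: 19.45
ee_pos: [0.4154, -0.2527, 0.0335]
orientation: [-0.011, -0.047, 0.975, 0.216]
wrist_force: [0.1, 0.8, -1.4]
opening: 0.0422
```

Emit:
apply_moves(increments=[{"translation": [0, 0, -10], "delta_rot": [0, 0, 0]}, {"translation": [0, 0, -30], "delta_rot": [0, 0, 0]}, {"translation": [0, 0, -60], "delta_rot": [0, 0, 0]}, {"translation": [0, 0, -100], "delta_rot": [0, 0, 0]}, {"translation": [0, 0, -145], "delta_rot": [0, 0, 0]}])

```text
time_s: 19.95
ee_pos: [0.4211, -0.3136, 0.1667]
orientation: [-0.011, -0.047, 0.975, 0.216]
wrist_force: [1.1, -1.8, -1.1]
opening: 0.0421
```

Emit:
apply_moves(increments=[{"translation": [20, 20, -40], "delta_rot": [0, 0, 0]}, {"translation": [30, 35, -70], "delta_rot": [0, 0, 0]}, {"translation": [30, 35, -70], "delta_rot": [0, 0, 0]}])

```text
time_s: 20.25
ee_pos: [0.391, -0.3153, 0.2481]
orientation: [-0.009, -0.047, 0.976, 0.213]
wrist_force: [0.3, -0.2, -0.4]
opening: 0.0423
```

Run:
```python
from h import *
c=cam('scene');W=cloud(c);s=cam('side')
a=cv2.resize(c['img'][230:330,290:390],(400,400),interpolation=cv2.INTER_CUBIC)
b=cv2.resize(c['img'][100:460,100:460],(400,400));d=cv2.resize(s['img'],(400,200))
v=cv2.resize(s['img'][180:330,280:480],(400,200))
cv2.imwrite('pics/12.png',np.vstack([np.hstack([a,b]),np.hstack([d,v])])[...,::-1])
hs=cv2.cvtColor(c['img'],cv2.COLOR_RGB2HSV)
P=W[(hs[...,1]<45)&(hs[...,2]>150)&(W[...,2]>.045)&(W[...,2]<.07)&(W[...,0]>.45)&(W[...,1]<-.15)&(W[...,1]>-.35)]
print('bowl rim z',np.percentile(P,[2,98],axis=0).round(3).tolist())
```

```text
bowl rim z [[0.456, -0.321, 0.045], [0.598, -0.18, 0.06]]
```

View pics/12.png

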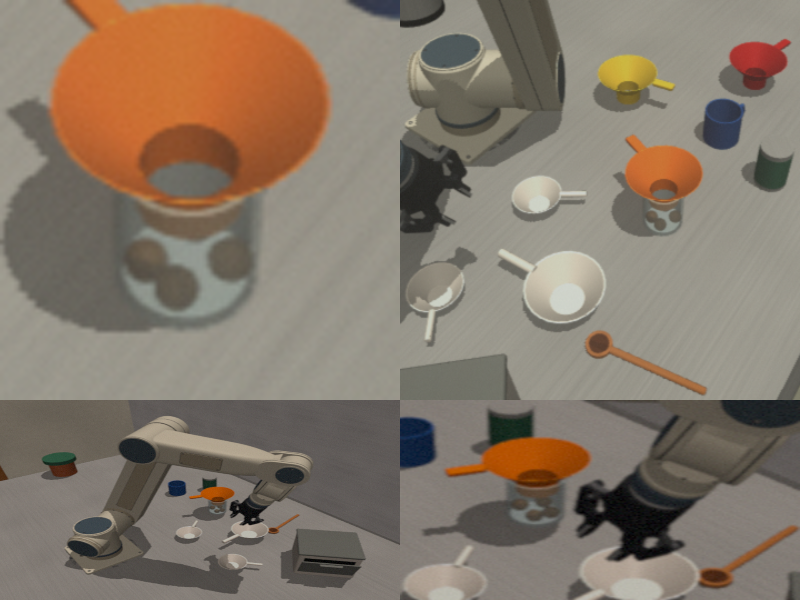

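The bowl is upright and empty on the counter, the funnel is square in the jar, and mug, tin and spoon are in place. Only three walnuts are distinct in the jar in the scene view, so I locate the fourth from both cameras by numbers.

Run:
```python
from h import *
from scipy import ndimage
jc=np.array([.570,.0075])
c=cam('scene');s=cam('side')
for u,v in((327,294.5),(334,302),(348,294)): p=plane(c,u,v,.019);print('scene walnut',p.round(3),'r',np.hypot(*(p[:2]-jc)).round(3))
def proj(c,p): q=c['camera_from_world']@np.r_[p,1];return (c['fx']*q[0]/q[2]+c['cx'],c['fy']*q[1]/q[2]+c['cy'])
for u,v in((327,294.5),(334,302),(348,294)): print('-> side',np.round(proj(s,plane(c,u,v,.019)),1))
print('jar base side',np.round(proj(s,[*jc,0]),1),'rim',np.round(proj(s,[*jc,.105]),1))
I=s['img'].astype(int);J=I[235:275,328:368];d=J[...,0]-J[...,2]
print('\n'.join(''.join('%3d'%x for x in r[::2]) for r in J[...,0][::2]-0))
print('W',get_state()['wrist_force'])
w=cam('wrist');print('wrist jar px',np.round(proj(w,[*jc,.02]),0))
```

```text
scene walnut [ 0.554 -0.007  0.019] r 0.022
scene walnut [ 0.579 -0.015  0.019] r 0.025
scene walnut [0.593 0.022 0.019] r 0.027
-> side [346.2 265.9]
-> side [355.1 263.9]
-> side [350.6 255.3]
jar base side [347.5 266.1] rim [347.8 237.3]
167168175174177174122105105107104105103 99102138142142140150
133142162170172146105101106106107104100 94 90110142145128134
128128127116133144111116115120119108110103111104101117131129
128127119111 90 83 87 93 97 98 98 93 87 73 78 83101117128131
127132118 92101102 94 80 74 74 76 76 84 85112111 93108133128
125130119 89 86 93110119113112114113117121115 85 83105131131
127128120 88 82 83 81 90 96100106 99102 89 82 80 83107126131
131128123 85 81 86 86 87 87 90 92 86 90 89 87 83 82108132131
125126119 88 87 85 90 91 85 89 93 90 88 88 86 85 77108128131
130126120 88 82 82 85 83 85 88 85 83 76 77 74 82 82106129130
106103 91 84 70 76 87 80 93 88 77 75 71 75 80 82 81107128124
 75 75 74 72 70 82 88 82 97123 78 70 75 75 83 85 84113130127
 73 78 73 70 66 75 81 77109121106 76 73 76 95 82 86114133119
 81 78 77 77 86 74 68 82117117119116 90 74 75 80 86115135106
 77 79 76 82117115114112100 90 91 90 73 78 76 72 82114131107
 79 82 79 83120114121107 80 88 85 69 69 73 72 75 94114130123
 81 78 78 76108120120101 73 73 70 77 90 74 75 91 89121134133
 80 82 78 76 81114122116 80 70 74 94122119112 92 99132132136
 83 78 82 82 75 82 97115114109115122118110 87 81119133133129
 79 81 77 81 80 76 74 82 89 93 91 88 86 82 78 87131133131131
W [-0.33373608 -0.35945254 -0.88972362]
wrist jar px [432. 321.]
```

Run:
```python
from h import *
s=cam('side');c=cam('scene');p=plane(s,338,258.5,.019);print(p.round(3),'r',np.hypot(p[0]-.57,p[1]-.0075).round(3))
q=c['camera_from_world']@np.r_[p,1];print('scene px',c['fx']*q[0]/q[2]+c['cx'],c['fy']*q[1]/q[2]+c['cy'])
for u,v in((338,258),(352,257),(347,266),(355,264),(340,265)):print(u,v,s['img'][v-1:v+2,u-1:u+2].mean((0,1)).round(0))
S=cv2.resize(s['img'][236:276,328:368],None,fx=1,fy=1).astype(int);d=S[...,0]-S[...,2]
print('\n'.join(''.join('%3d'%x for x in r[::2]) for r in d[::2]))
```

```text
[0.556 0.033 0.019] r 0.03
scene px 337.2485053972349 283.7345988126485
338 258 [77. 68. 56.]
352 257 [73. 65. 56.]
347 266 [81. 71. 59.]
355 264 [74. 67. 56.]
340 265 [120. 125. 123.]
 70137167171170159105101101104105103 97 93 79114139140112 53
 13 23 78143167141104101100 99102100 96 82 89115127 58 21 11
 12 12 10 10 46 98113123135137121114104 95 83 68 14  5 10 11
 11  9  9  2  3 43 73 72 73 74 71 70 75 80 80 50  4  7 15 14
 13 10  8  1  3 27 46 63 69 77 80 83 65 66 49 32  1  7 13 14
 13 14 13  4  0 24 34 34 41 42 43 44 39 35 32 24  2  7 14 13
 12 12  8  5  2 16 34 34 35 34 33 37 36 36 37 22  2  6 14 14
 12 11 12  3  0  3 23 33 36 35 39 35 39 34 30  8  0  7 10 11
 14 10 12  4 -2  1  2 17 26 32 36 34 33 19  3  1  4  5 11 13
 12 12 13  0  1 12 15  6  0  4 16 18 19 19  4  2  0  8 13 13
 11 10  5  2 11 27 30 26  3 -3 10 17 18 14  6 -1  2 11 11 15
 11  8  7  4 17 22 24 25  5 -1  4 13 17 12  1 -2  5  7 12 14
  5  8  7  0 10 16 20 16 -1 -2 -3  2  6 13 12  5  1  7 14 11
  8  7  7 -1 -3  7  5  1  3 16  9  3 13 20 19 12  6 10 11  9
  8  9 10 -2 -1 -3 -1  2 18 28 27 13 15 13 19 15  6  7 13  9
  9  8  5  2 -1  3  0  3 21 25 20 13  8 15 13  9  4  8 10 13
  8 11 11  4  0  0 -2  0 17 16 15 10  1  5  1  1  1  9 12 15
  8  9 10  4  0 -5 -2 -4  2  8  7  0  0 -1 -2 -1  3 12 13 14
  7  8  7  7  8  3  1 -2 -2 -1 -2 -1  3  0  4  4 14 11 13 14
 11 10  9  6  9  9  2  2  5 -1  2  2  0  6  7  7 12 15 10 13
```

The side view shows four separate brown blobs in the jar, at (339,257), (352,257), (347,265) and (355,263). The fourth projects to scene pixel (337,284), behind the funnel spout. I hand in.

```bash
python3 -c "
from rig import *;print(close_job())"
```

```text
the job is handed in; nothing more can be done
None
```

The job is done and handed in at about 20 s of robot time. I moved the orange funnel from the mug into the jar, poured the walnuts from the bowl through it, and set the empty bowl back upright where it stood.

- **Walnuts:** the side camera shows four separate brown blobs in the jar. The scene camera shows only three, and the fourth projects behind the funnel spout there. The bowl is empty and no walnut lies loose.
- **Funnel:** measured after release and before the pour, its rim stood at 0.152 m as it should when seated. The fitted plane showed about 1.3° of tilt, which is within the noise. I did not re-measure it after the pour, but the last picture shows it in the jar.
- **Other things:** in the last picture the mug, jar, tin and spoon stand as they should and the gripper is clear of everything.
- **Mended on the way:** the first grasp of the bowl handle was about 10 mm too high, so I opened, went deeper and regrasped. The wrist force stayed at a few newtons throughout.

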